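Scoop the setting rollers out of the tipped tub and size one

TASK

Set out the setting rollers: tip the grey tub up to its stop by the red handle so that the rollers gather at its low end, then use the scoop, never reaching into the tub with the fingers, to bring every roller out into the white tray. Once all of them are in the tray, check the size of any one on the gauge: lay it on the steel rest under the foot, push the black knob down until the foot rests firmly on the roller, keep it there for a second or two, and let the foot spring up. Finish with every roller lying in the tray, the tub back down level, the scoop standing on its black mat and the other things on the worktop left alone.

Things in the scene. Friction and masses are not known exactly. Their poses are not given: they have to be found in the camera images.
- tub (a joint): tilt of the grey open-topped roller tub on its low black stand, rad: 0 = level, 0.5 = tipped up to its stop, its red-handled end raised. The hinge is stiff, so the tub stays where it is left; moving it takes 8 to 17 N at the handle, up or down
- tub_floor (a point): centre of the tub's inner floor; it tilts with the tub. x points along the tub from the hinged, low end to the end with the red handle, y across it, z square out of the floor (straight up when level). Inside: 238 mm long (x -119 to 119), 120 mm wide (y -60 to 60), 110 mm deep; walls and floor 4 mm thick, a 3.5 mm wider white band round the rim. When level the floor is 20 mm above the worktop. The stand is 262 by 160 mm
- tub_hinge (a point): middle of the hinge, at the tub's outer lower edge at the low end (x -123 mm, z -4 mm from tub_floor); axes as tub_floor; the tub turns about its y axis
- tub_handle (a point): middle of the top of the red handle, an upright tab on the outside of the raised end wall, 12 mm thick (along y), 34 mm long (along x), 55 mm tall below this point, 116 mm above the inner floor; axes as tub_floor
- roller0: a coral setting roller, a smooth plastic rod with domed ends, 80 mm long and 26 mm in diameter, 25 g; origin in its middle, x along its length
- roller1: a lilac setting roller, a smooth plastic rod with domed ends, 80 mm long and 26 mm in diameter, 25 g; origin in its middle, x along its length; may be absent
- roller2: a lilac setting roller, a smooth plastic rod with domed ends, 80 mm long and 26 mm in diameter, 25 g; origin in its middle, x along its length; may be absent
- roller3: a lilac setting roller, a smooth plastic rod with domed ends, 80 mm long and 26 mm in diameter, 25 g; origin in its middle, x along its length; may be absent
- scoop: aluminium scoop, 180 g; origin under the middle of its flat floor plate. The plate is 86 mm long (x) by 104 mm wide (y) and 2 mm thick; the open mouth with its lip points to -x. Back wall 62 mm high at x 42 mm, side walls 47 mm high over the rear half, sloping down to the lip in front. A straight handle rises from its back wall, leaning 0.15 rad backwards (to +x)
- scoop_grip (a point): a point on the middle line of the scoop's black grip, 28 mm below its top end (the grip is a flat bar 14 mm thick front to back, 34 mm wide along y, 65 mm long, leaning 0.15 rad backwards with the handle); 64.5 mm behind the scoop's origin (x) and 159.5 mm above it; axes as the scoop
- mat: black rubber mat for the scoop, fixed, 160 (x) by 130 (y) by 3 mm; origin under its centre
- tray: white roller tray, fixed, 250 (x) by 170 (y) by 36 mm outside, walls and floor 5 mm; origin under its centre
- gauge: roller sizing gauge, fixed: grey base 190 (x) by 90 mm, 14 mm thick, origin under it, x pointing from the open front to the steel column at the back (x 56 to 80 mm, 36 mm wide, 105 mm high)
- gauge_rest (a point): point on top of the gauge's narrow steel rest bar right under the foot, 31 mm above the worktop; axes as gauge; a roller lies on the bar along x. The bar is 18 mm wide, runs from x -95 to 27 mm from here and stands 17 mm above the base; from x -17 to 25 mm two cradle cheeks beside it, 33 mm apart inside, rise 9 mm above it; an end stop stands at x 27 mm
- gauge_foot (a point): middle of the underside of the gauge's foot blade, 22 mm wide, reaching from x -11 to 34 mm, 8 mm thick; moves with the slide. Raised, it is 49 mm above the rest bar. Behind it, from x 32 to 50 mm, is the blue slide block, 46 mm wide, 71 mm above the bar at its top when raised; axes as gauge_rest
- gauge_knob (a point): centre of the top of the black push knob, 30 mm in diameter, 14 mm thick, on the slide at x 41 mm from gauge_rest, 139 mm above the rest bar when raised; axes as gauge_rest
- gauge_slide (a joint): how far the gauge's foot is lowered, m: 0 = sprung up (0.049 m above the bar), 0.049 = on the bar; with the foot on a roller it reads about 0.023. The spring needs 2 N at the top, 4 N at roller height, and lifts the foot again when let go
- tint_bowl: bystander: black tint bowl, 110 mm across, 55 mm high; origin under its centre
- spray_can: bystander: yellow can, 52 mm across, 190 mm high; origin under its centre
- developer: bystander: white bottle, 72 mm across, 170 mm high; origin under its centre
- cream_jar: bystander: amber jar, 80 mm across, 50 mm high; origin under its centre
- tail_comb: bystander: black comb with a steel tail, lying flat, 205 mm long (x); origin under it
- tint_brush: bystander: brush lying flat, 200 mm long (x); origin under it

How it is judged:
By the outcome, as a careful person would: the job done as asked, in the order asked, and still so for the second after the job is handed in, with the robot touching nothing.
Of roller1, roller2, roller3 only 1 to 3 are there at a start; the rules pass over those that are not, and their reading is None.
At some moment in a run one of scoop, roller0 may be knocked a few centimetres aside while the robot is not near it.
It also fails if it takes over 210 s, if anything falls off the work surface, if the arm or the gripper's body presses on something with over 40 N, if the wrist force passes 120 N, or if a joint passes its speed limit or range.

ROBOT

A 6-joint arm with a two-finger parallel gripper is mounted at the origin on the work surface. World frame = base frame: x ahead of the robot, y to its left, z up, the work surface at z = 0. Lengths are in mm, angles in degrees, forces in N, time in s.
With the tool pointing down it reaches from about 350 to 850 mm from the base axis. Payload 8.1 kg.
Tool frame: the origin (TCP) lies midway between the tips of the shut fingers; the grasp point (between the pads) lies 19 mm behind it; z points along the fingers, y is the line along which they close (so a half turn about z gives the same grasp; the last joint's range is limited). The gripper opens to 85 mm and grips with 20 to 120 N. Pads are 22 mm wide; open, the fingers measure 114 mm over their backs; the gripper's body (76 mm by 85 mm) begins 54 mm behind the grasp point. The pads swing forward as they close: fully open they stand 13 mm farther back than shut.
Start: joints at [68.446, 7.471, 85.268, -0, 87.261, -4.893], TCP at [172.009, 574.82, 231.292] pointing down, gripper open.
Joint ranges: [-169.43, 169.43], [-51.17, 129.36], [1.28, 143.12], [-76.62, 256.62], [0, 156.53], [-152.29, 152.29]. Speed limits (degrees/s): [136.94, 136.94, 159.86, 180, 180, 180].

INTERFACE

Orientations are given as [roll, pitch, yaw] about the fixed x, y, z axes, in that order (R = Rz(yaw) Ry(pitch) Rx(roll)).
In Python, from bench import r gives the robot as it stands. The module is installed in compiled form; this text tells all that it offers.
- The arm moves only by the tool jog_arm, never from a script. Its argument "rows" is a list of rows, each a list of 2 entries, a list of its own where there are three numbers: the shift along the tool's x, y, z in mm, then the turn, a rotation vector about the tool's x, y, z in rad. A call has 1 to 10 rows; each row is the pose to reach, as a shift and turn from the pose commanded when the call began, along the tool's axes at that moment; what a row does not reach only later rows make up. A row lasts 1/10 s, in which the tool goes at most 50 mm and 8.59 degrees, less where a joint would pass 70% of its speed; a pose out of reach is approached as far as the arm can. A call with a gripper value outside its range is refused whole. "grip" is the finger opening in mm, from 0 to 85.4, set as the call begins (left out, the last holds). The fingers move at their own pace and stop on an object; "force" is the grip in N (left out, the last holds). Time passes only in rows, so rows that repeat a pose let the fingers close. It gives the time, the measured TCP pose, the force, the opening and the grip force at its end, in the units of the state.
- r.sense(): the state, without advancing time (a new reading comes with each control period).
- r.snapshot(name): name is "scene" or "top" or "wrist"; returns (picture, depth): 420x560x3 uint8, blue, green, red; 420x560 float32, mm along the optical axis (not along the pixel's ray), 0 where there is no reading.
- r.camera_params(name): a dict with "fx", "fy", "cx", "cy" (pixels), "pose" (4x4, takes a point from camera to world coordinates); the wrist camera has in their place "tool_from_camera" (4x4, takes a point from camera to tool coordinates, whose origin is the TCP and whose axes are the flange's). Camera axes: x right, y down, z forward; pixel columns grow to the right and rows downward; lengths in mm; the calibration is good to about 2 mm. A picture is of the moment at which its call begins: read the wrist's pose just before it. camera_params takes no time and is no camera call.
- r.hand_in(): hands the job in; it is judged then, once.
The state is a dict: "time": time; "joint_pos": joint angles; "qd": joint speeds; "joint_efforts": joint torques, N m; "tool_pos": TCP position; "tcp_rot": TCP orientation; "ft_force": force on the tool from outside, world axes, zero at the start; "wrist_torque": the same for the moment, N m; "finger_gap": finger opening in mm; "grip_force": force on a finger pad.
Only numpy, scipy, OpenCV 4.12 (cv2) and the standard library are available. Lean on these libraries where they do the work, as an engineer would, in place of code of your own. Each camera call takes 0.05 s, during which the arm holds its last target. There are 200 camera calls.

## Working session

There is one attempt and no reset: what is moved stays moved. The work goes in short steps, Python scripts to look and compute and a tool call to move; the robot and the scene stay as the last step left them, time stands still between calls to the robot, and variables do not carry over. Pictures are saved under pics/ and viewed, at most 14 in all, crops included, and the job is handed in when it is done.

Besides the shell and the picture viewer there is one more tool, called after ">>>" in YAML: its name, and indented under it one key for each argument. jog_arm: Moves the arm, as the interface text tells. Its arguments: {"type":"object","properties":{"rows":{"type":"array"},"grip":{"type":"number"},"force":{"type":"number"}},"required":["rows"]}

```bash
ls; mkdir -p pics
python3 - <<'E'
from bench import r
import cv2, numpy as np
s=r.sense(); print(s)
for n in ("scene","top"):
    p,d=r.snapshot(n); cv2.imwrite(f"pics/{n}0.png",p); np.save(f"pics/{n}0d.npy",d)
    c=r.camera_params(n); print(n,{k:np.round(v,3).tolist() for k,v in c.items()})
print(r.camera_params("wrist"))
E
```

```text
pics
{'time': 0.0, 'joint_pos': array([ 6.84449668e+01,  7.51413104e+00,  8.53311825e+01,  3.66981471e-04,
        8.72620816e+01, -4.89256353e+00]), 'qd': array([ 0.05225328, -0.05599118, -0.11865729, -0.02662494,  0.0218175 ,
       -0.02103877]), 'joint_efforts': array([-1.10591791e-03, -5.69404471e+01, -5.00546908e+01, -4.39742253e-04,
        1.50546822e-02, -2.71898898e-05]), 'tool_pos': array([171.80266698, 574.28694767, 230.23638791]), 'tcp_rot': array([-1.79893027e+02, -9.52466413e-03,  1.63337504e+02]), 'ft_force': array([ 0.19021398, -1.01649093, -0.89389578]), 'wrist_torque': array([ 0.00481236, -0.00160197, -0.00599018]), 'grip_force': 0.0, 'finger_gap': 85.71105613187068}
scene {'fx': 436.593, 'fy': 436.593, 'cx': 278.203, 'cy': 206.738, 'pose': [[0.567, 0.583, -0.583, 1531.754], [0.824, -0.401, 0.4, -675.27], [-0.001, -0.707, -0.707, 1300.536], [0.0, 0.0, 0.0, 1.0]]}
top {'fx': 516.664, 'fy': 516.664, 'cx': 274.747, 'cy': 211.099, 'pose': [[-0.025, -0.985, 0.173, 279.474], [-1.0, 0.024, -0.007, 0.098], [0.003, -0.173, -0.985, 1751.786], [0.0, 0.0, 0.0, 1.0]]}
{'fx': 316.973620157892, 'fy': 316.973620157892, 'cx': 281.5506039269887, 'cy': 207.79341244345142, 'tool_from_camera': array([[ 8.04148979e-05, -9.64034191e-01, -2.65778238e-01,
         6.74058147e+01],
       [ 9.99999977e-01,  2.52523923e-05,  2.10968087e-04,
        -8.96119610e-01],
       [-1.96668913e-04, -2.65778249e-01,  9.64034171e-01,
        -1.42727099e+02],
       [ 0.00000000e+00,  0.00000000e+00,  0.00000000e+00,
         1.00000000e+00]])}
```

View pics/scene0.png

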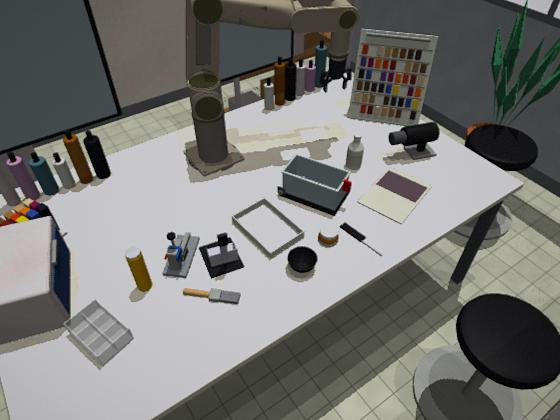

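View pics/top0.png

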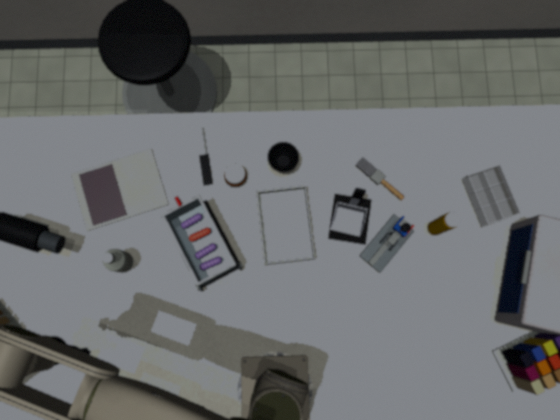

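The pictures show the tub at top (205,243) with its red handle at (180,201) and four rollers in it: three lilac and one coral. The tray is at (287,226), the scoop on its mat at (350,217) and the gauge at (388,242).

```bash
cat > h.py <<'E'
from bench import r
import cv2, numpy as np
from scipy.spatial.transform import Rotation as R
def Rt(s): return R.from_euler('xyz',s['tcp_rot'],degrees=True).as_matrix()
def campose(n,s=None):
    c=r.camera_params(n)
    if n!='wrist': return c,c['pose']
    T=np.eye(4); T[:3,:3]=Rt(s); T[:3,3]=s['tool_pos']
    return c,T@c['tool_from_camera']
def cloud(n,d,s=None):
    c,P=campose(n,s); v,u=np.mgrid[:420,:560]
    X=np.stack([(u-c['cx'])/c['fx']*d,(v-c['cy'])/c['fy']*d,d],-1)
    return X@P[:3,:3].T+P[:3,3]
def ray(n,u,v,z,s=None):
    c,P=campose(n,s); k=P[:3,:3]@np.array([(u-c['cx'])/c['fx'],(v-c['cy'])/c['fy'],1])
    return P[:3,3]+k*(z-P[2,3])/k[2]
def proj(n,X,s=None):
    c,P=campose(n,s); q=P[:3,:3].T@(np.asarray(X)-P[:3,3]); return q[0]/q[2]*c['fx']+c['cx'],q[1]/q[2]*c['fy']+c['cy']
def shot(n,f):
    s=r.sense(); p,d=r.snapshot(n); cv2.imwrite(f"pics/{f}.png",p); np.save(f"pics/{f}d.npy",d); return s,p,d
def delta(X=None,rot=None):
    """tool-frame shift and rotvec from measured pose to target"""
    s=r.sense(); M=Rt(s); X=s['tool_pos'] if X is None else X
    t=M.T@(np.array(X)-s['tool_pos'])
    w=np.zeros(3) if rot is None else R.from_matrix(M.T@np.asarray(rot)).as_rotvec()
    return np.round(t,1).tolist(),np.round(w,4).tolist()
E
python3 - <<'E'
from h import *
p=cv2.imread("pics/top0.png"); d=np.load("pics/top0d.npy"); X=cloud("top",d)
hsv=cv2.cvtColor(p,cv2.COLOR_BGR2HSV)
print("table z",[X[v,u,2].round(1) for u,v in((300,150),(430,180),(250,290))])
def comps(m,nm,mn=15):
    k,l,st,c=cv2.connectedComponentsWithStats(m.astype(np.uint8))
    for i in range(1,k):
        if st[i,4]>=mn:
            q=X[l==i]; print(nm,st[i].tolist(),c[i].round(1),np.median(q,0).round(0),q[:,2].max().round())
roi=np.zeros(p.shape[:2],bool); roi[150:300,150:470]=1
H,S,V=cv2.split(hsv)
comps(roi&(S>90)&((H<12)|(H>170)),"red",8)
comps(roi&(H>120)&(H<165)&(S>40),"lilac")
comps(roi&(H>100)&(H<122)&(S>110)&(V>60),"blue",8)
# height map crops
z=X[...,2]
for nm,lo,hi,box in(("tubrim",100,150,(180,300,150,250)),("scoop",20,230,(180,260,320,375)),("gauge",8,30,(205,280,355,420)),("tray",20,60,(180,270,250,320))):
    m=np.zeros_like(roi); m[box[0]:box[1],box[2]:box[3]]=1
    m&=(z>lo)&(z<hi); q=X[m]
    if len(q)>10:
        (cx,cy),(w,h),a=cv2.minAreaRect(q[:,:2].astype(np.float32)); print(nm,len(q),(round(cx),round(cy)),(round(w),round(h)),round(a,1),"z med/max",np.median(q[:,2]).round(),q[:,2].max().round())
big=cv2.resize(p[150:300,150:420],None,fx=2.96,fy=2.96,interpolation=cv2.INTER_CUBIC)
big=np.clip(big.astype(float)*1.8,0,255).astype(np.uint8); cv2.imwrite("pics/crop0.png",big)
E
```

```text
table z [np.float64(-1.1), np.float64(-5.4), np.float64(-3.9)]
red [175, 197, 6, 9, 29] [178.  200.9] [605. 296. 136.] 142.0
red [409, 226, 4, 3, 8] [410.8 227.1] [ 506. -450.  102.] 175.0
red [189, 228, 22, 13, 143] [199.4 234.2] [507. 240.  45.] 58.0
lilac [181, 213, 21, 16, 165] [190.9 220.7] [553. 268.  44.] 1752.0
lilac [195, 243, 22, 16, 167] [205.2 250.7] [451. 222.  44.] 1752.0
lilac [200, 257, 22, 13, 163] [210.3 262.9] [411. 205.  44.] 58.0
blue [393, 217, 14, 20, 91] [399.1 228.1] [ 503. -410.  103.] 1752.0
tubrim 824 (491, 241) (284, 137) 27.0 z med/max 130.0 144.0
scoop 401 (551, -274) (146, 273) 87.6 z med/max 65.0 201.0
gauge 1172 (472, -391) (220, 249) 87.6 z med/max 14.0 30.0
tray 446 (535, -45) (251, 170) 5.3 z med/max 35.0 47.0
```

View pics/crop0.png

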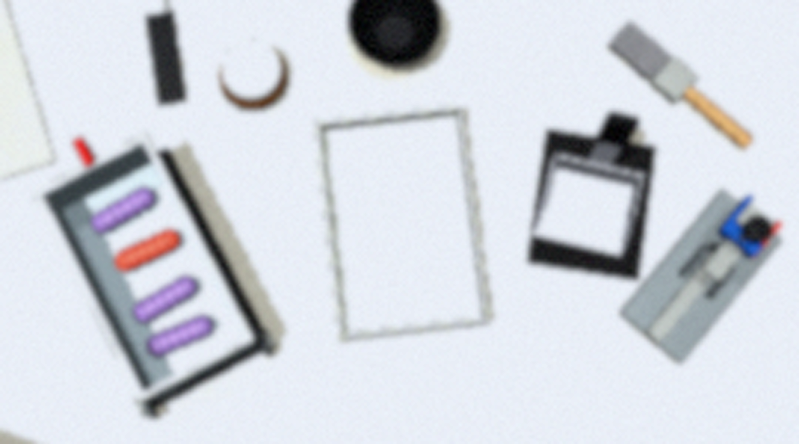

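Run:
```python
from h import *
print(delta((600,293,232),R.from_euler('xyz',[180,0,207],degrees=True).as_matrix()))
```

```text
([-490.9, -146.8, -1.5], [-0.0015, -0.0008, -0.762])
```

>>> jog_arm:
  rows:
    - [[-245,-73,0],[0,0,-0.38]]
    - [[-245,-73,0],[0,0,-0.38]]
    - [[-245,-73,0],[0,0,-0.38]]
    - [[-245,-73,0],[0,0,-0.38]]
    - [[-245,-73,0],[0,0,-0.38]]
    - [[-491,-147,0],[0,0,-0.762]]
    - [[-491,-147,0],[0,0,-0.762]]
    - [[-491,-147,0],[0,0,-0.762]]
    - [[-491,-147,0],[0,0,-0.762]]
    - [[-491,-147,0],[0,0,-0.762]]

```text
time: 1.1
tool_pos: [581.6, 304.8, 230.7]
tcp_rot: [180.0, -0.0, -153.0]
ft_force: [-0.2, 0.7, -0.4]
finger_gap: 85.4
grip_force: 0.0
```

Run:
```python
from h import *
s,p,d=shot("wrist","w1"); print(s['time'],s['tool_pos'],s['tcp_rot'])
X=cloud("wrist",d,s); hsv=cv2.cvtColor(p,cv2.COLOR_BGR2HSV); H,S,V=cv2.split(hsv)
m=(S>130)&((H<8)|(H>172)); k,l,st,c=cv2.connectedComponentsWithStats(m.astype(np.uint8))
for i in range(1,k):
    if st[i,4]>60: 
        q=X[l==i]; t=q[q[:,2]>np.percentile(q[:,2],70)]; print(st[i],c[i],q.mean(0).round(),"top",cv2.minAreaRect(t[:,:2].astype(np.float32)),np.median(t[:,2]))
m=(X[...,2]>122)&(X[...,2]<140)&(S<100)&(d>0); q=X[m]; print(cv2.minAreaRect(q[:,:2].astype(np.float32)))
```

```text
1.1 [581.62985896 304.84075431 230.74998956] [ 1.79992707e+02 -4.29990450e-02 -1.52987750e+02]
[ 216   81   79   28 1901] [255.02893214  94.47659127] [511. 239.  45.] top ((510.41650390625, 239.5285186767578), (28.874038696289062, 65.6689453125), 5.897552013397217) 45.93347614883007
[249 209  17  41 617] [256.64343598 228.50243112] [604. 294. 135.] top ((571.8031616210938, 283.0404968261719), (101.87032318115234, 11.57848834991455), 17.01384925842285) 136.54870086716133
((539.19873046875, 259.46240234375), (179.6607208251953, 137.58204650878906), 26.933977127075195)
```

View pics/w1.png

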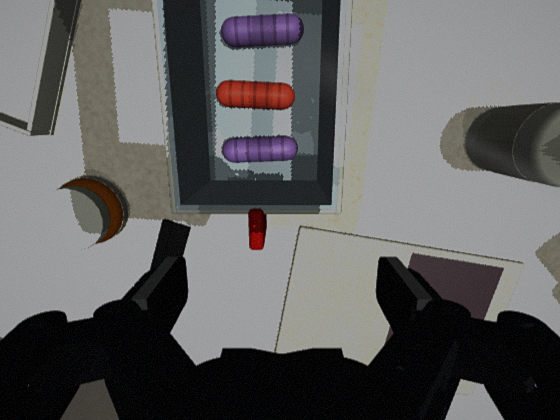

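Run:
```python
from h import *
s=r.sense(); p=cv2.imread("pics/w1.png"); d=np.load("pics/w1d.npy"); X=cloud("wrist",d,s)
H,S,V=cv2.split(cv2.cvtColor(p,cv2.COLOR_BGR2HSV))
m=(S>130)&((H<8)|(H>172)); m[:200]=0
for v in range(209,250,5):
    u=np.where(m[v])[0]; print(v,u.min(),u.max(),np.median(X[v,u],0).round(1),int(V[v,u].mean()))
q=X[m&(abs(X[...,2]-136)<4)]; print(q[:,:2].mean(0),cv2.minAreaRect(q[:,:2].astype(np.float32)))
# rim far edge & sides
yaw=np.radians(26.93); ux=np.array([np.cos(yaw),np.sin(yaw)]); uy=np.array([-ux[1],ux[0]])
q=X[(X[...,2]>122)&(X[...,2]<138)&(S<100)&(d>0)][:,:2]; a=q@ux; b=q@uy
print("x max",np.percentile(a,[90,99,99.8]),"y",np.percentile(b,[0.2,1,99,99.8]))
```

```text
209 252 259 [596.1 279.7 132.3] 36
214 249 263 [598.8 281.6 135.4] 61
219 249 265 [603.  284.1 135. ] 57
224 249 265 [606.4 285.8 135.4] 58
229 250 265 [610.1 288.  135.3] 59
234 249 264 [614.  289.1 135.1] 116
239 250 263 [617.6 291.  134.9] 125
244 250 263 [621.1 292.8 135.1] 123
249 252 259 [625.8 294.  135. ] 116
[610.04160544 287.01983506] ((610.8435668945312, 287.23089599609375), (33.31666564941406, 11.162399291992188), 25.900096893310547)
x max [658.94062813 662.5386409  662.90333749] y [-88.71339096 -88.19378655  47.59461861  48.03432186]
```

Handle top is at (610.5,287) with tub yaw 26.9°. I'll go down on it and grip.

>>> jog_arm:
  rows:
    - [[-21.7,-28.8,30],[0,0,0]]
    - [[-21.7,-28.8,60],[0,0,0]]
    - [[-21.7,-28.8,90],[0,0,0]]
    - [[-21.7,-28.8,115],[0,0,0]]
    - [[-21.7,-28.8,132],[0,0,0]]
    - [[-21.7,-28.8,132],[0,0,0]]
    - [[-21.7,-28.8,132],[0,0,0]]
  grip: 60

```text
time: 1.85
tool_pos: [612.9, 290.7, 99.8]
tcp_rot: [-180.0, 0.0, -153.0]
ft_force: [-0.1, -0.7, 0.1]
finger_gap: 59.9
grip_force: 0.0
```

>>> jog_arm:
  rows:
    - [[0,0,0],[0,0,0]]
    - [[0,0,0],[0,0,0]]
    - [[0,0,0],[0,0,0]]
    - [[0,0,0],[0,0,0]]
    - [[0,0,0],[0,0,0]]
    - [[0,0,0],[0,0,0]]
  grip: 0
  force: 80

```text
time: 2.45
tool_pos: [611.0, 296.5, 101.7]
tcp_rot: [179.6, 0.2, -152.8]
ft_force: [-11.9, 20.3, 7.0]
finger_gap: 10.8
grip_force: 79.1
```

Run:
```python
from h import *
s=r.sense(); print(s['tool_pos'],s['tcp_rot'],s['finger_gap'],s['ft_force'])
yaw=np.radians(26.93); ux=np.array([np.cos(yaw),np.sin(yaw),0]); uy=np.array([-ux[1],ux[0],0]); uz=np.array([0,0,1.])
C=np.array([486.3,224.1,20]); hinge=C-123*ux-4*uz
M=Rt(s); 
for a in np.arange(.05,.56,.05):
    Q=R.from_rotvec(-a*uy).as_matrix(); T=hinge+Q@(s['tool_pos']-hinge)
    print(round(a,2),(M.T@(T-s['tool_pos'])).round(1).tolist(),R.from_matrix(M.T@Q@M).as_rotvec().round(3).tolist(),T.round())
```

```text
[611.02904468 296.50269938 101.69921463] [ 1.79591051e+02  1.72318297e-01 -1.52822740e+02] 10.832386903186755 [-11.86934941  20.34618273   6.97058946]
0.05 [4.6, 0.1, -13.3] [0.0, -0.05, -0.0] [607. 294. 115.]
0.1 [9.8, 0.2, -26.3] [0.0, -0.1, -0.001] [602. 292. 128.]
0.15 [15.7, 0.3, -39.0] [0.001, -0.15, -0.001] [597. 289. 141.]
0.2 [22.2, 0.5, -51.4] [0.001, -0.2, -0.001] [591. 286. 153.]
0.25 [29.3, 0.6, -63.5] [0.001, -0.25, -0.002] [585. 283. 165.]
0.3 [37.0, 0.7, -75.2] [0.001, -0.3, -0.002] [578. 280. 177.]
0.35 [45.3, 0.8, -86.5] [0.002, -0.35, -0.003] [570. 276. 188.]
0.4 [54.2, 0.9, -97.4] [0.002, -0.4, -0.003] [562. 272. 199.]
0.45 [63.5, 1.0, -107.8] [0.002, -0.45, -0.003] [554. 268. 209.]
0.5 [73.4, 1.2, -117.7] [0.002, -0.5, -0.004] [545. 263. 219.]
0.55 [83.8, 1.3, -127.2] [0.002, -0.55, -0.004] [536. 258. 229.]
```

>>> jog_arm:
  rows:
    - [[0,6,0],[0,0,0]]
    - [[1.5,6,-5],[0,-0.02,0]]
    - [[4.6,6,-13.3],[0,-0.05,0]]
    - [[7,6,-20],[0,-0.075,0]]
    - [[9.8,6,-26.3],[0,-0.1,0]]
    - [[12.5,6,-32.5],[0,-0.125,0]]
    - [[15.7,6,-39],[0,-0.15,0]]
    - [[19,6,-45],[0,-0.175,0]]
    - [[22.2,6,-51.4],[0,-0.2,0]]
    - [[29.3,6,-63.5],[0,-0.25,0]]

```text
time: 3.45
tool_pos: [585.5, 283.6, 163.9]
tcp_rot: [180.0, 14.6, -153.0]
ft_force: [8.3, 6.1, -4.7]
finger_gap: 11.1
grip_force: 78.4
```

>>> jog_arm:
  rows:
    - [[2.2,0,-6.5],[0,-0.025,0]]
    - [[4.6,0,-13.3],[0,-0.05,0]]
    - [[7,0,-20],[0,-0.075,0]]
    - [[9.8,0,-26.3],[0,-0.1,0]]
    - [[12.5,0,-32.5],[0,-0.125,0]]
    - [[15.7,0,-39],[0,-0.15,0]]
    - [[19,0,-45],[0,-0.175,0]]
    - [[22.2,0,-51.4],[0,-0.2,0]]
    - [[25.5,0,-57.5],[0,-0.225,0]]
    - [[29.3,0,-63.5],[0,-0.25,0]]

```text
time: 4.45
tool_pos: [545.5, 263.4, 219.0]
tcp_rot: [180.0, 28.9, -153.0]
ft_force: [9.3, 6.8, -3.5]
finger_gap: 11.1
grip_force: 78.7
```

Run:
```python
from h import *
s,p,d=shot("wrist","w2"); print(s['tool_pos'],s['tcp_rot'],s['finger_gap'],s['ft_force'])
```

```text
[545.5243752  263.3658842  219.01771882] [ 179.98353088   28.93876914 -153.00029565] 11.143988547678541 [ 9.28871555  6.79994995 -3.5298032 ]
```

View pics/w2.png

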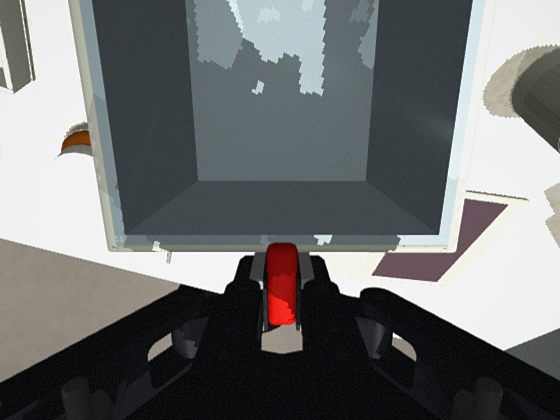

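The tub tips and its rollers have run down out of view; the handle is held at (282,283). I'll press on to the stop, then release and back off.

>>> jog_arm:
  rows:
    - [[2.2,0,-6.5],[0,-0.02,0]]
    - [[4,0,-12],[0,-0.035,0]]
    - [[4,0,-12],[0,-0.035,0]]
    - [[4,0,-12],[0,-0.035,0]]

```text
time: 4.9
tool_pos: [537.9, 259.5, 223.3]
tcp_rot: [179.9, 30.9, -153.1]
ft_force: [54.3, 28.0, -42.1]
finger_gap: 10.4
grip_force: 81.2
```

>>> jog_arm:
  rows:
    - [[0,0,0],[0,0,0]]
    - [[0,0,0],[0,0,0]]
    - [[0,0,0],[0,0,0]]
    - [[0,0,0],[0,0,0]]
  grip: 60

```text
time: 5.3
tool_pos: [536.6, 258.4, 226.6]
tcp_rot: [-180.0, 30.7, -153.0]
ft_force: [-0.3, -0.1, -0.3]
finger_gap: 60.0
grip_force: 0.0
```

>>> jog_arm:
  rows:
    - [[0,0,-25],[0,0,0]]
    - [[0,0,-60],[0,0,0]]
    - [[0,0,-100],[0,0,0]]
    - [[0,0,-140],[0,0,0]]
    - [[40,0,-165],[0,0,0]]
    - [[80,0,-180],[0,0.1,0]]
    - [[120,0,-180],[0,0.2,0]]
    - [[120,0,-180],[0,0.2,0]]
    - [[120,0,-180],[0,0.2,0]]
    - [[120,0,-180],[0,0.2,0]]

```text
time: 6.3
tool_pos: [363.3, 170.1, 319.9]
tcp_rot: [-180.0, 19.3, -153.0]
ft_force: [0.6, -0.8, 0.5]
finger_gap: 60.0
grip_force: 0.0
```

Run:
```python
from h import *
s,p,d=shot("wrist","w3"); print(s['time'],s['tool_pos'],s['tcp_rot'],s['qd'].round(2))
s,p2,d2=shot("top","top3")
cv2.imwrite("pics/v3.png",np.hstack([cv2.resize(p,(400,300)),cv2.resize(p2[150:300,150:350],(400,300))]))
```

```text
6.3 [363.31741186 170.14741535 319.92853607] [-179.99234295   19.31674196 -152.99708185] [ 0.05  0.53 -0.11 -0.07  0.36 -0.02]
```

View pics/v3.png

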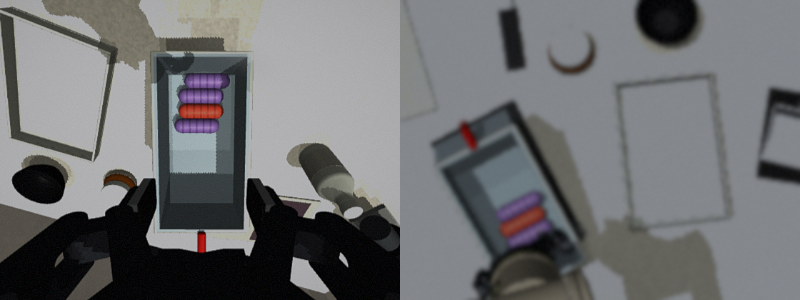

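```bash
cat >> h.py <<'E'
YAW=np.radians(26.93); UX=np.array([np.cos(YAW),np.sin(YAW),0]); UY=np.array([-UX[1],UX[0],0]); UZ=np.array([0,0,1.])
C0=np.array([482.2,232.0,20]); HINGE=C0-123*UX-4*UZ
def tub(a):
    "4x4 pose of tub_floor at tilt a"
    Q=R.from_rotvec(-a*UY).as_matrix(); T=np.eye(4); T[:3,:3]=Q@np.c_[UX,UY,UZ]; T[:3,3]=HINGE+Q@(C0-HINGE); return T
def raytub(n,u,v,h,a,s=None):
    c,P=campose(n,s); k=P[:3,:3]@np.array([(u-c['cx'])/c['fx'],(v-c['cy'])/c['fy'],1])
    T=np.linalg.inv(tub(a)); o=(T@np.r_[P[:3,3],1])[:3]; k=T[:3,:3]@k
    return o+k*(h-o[2])/k[2]
def comps(m,mn=40):
    k,l,st,c=cv2.connectedComponentsWithStats(m.astype(np.uint8)); return [(st[i],c[i],l==i) for i in range(1,k) if st[i,4]>=mn]
E
python3 - <<'E'
from h import *
s=r.sense(); p=cv2.imread("pics/w3.png"); d=np.load("pics/w3d.npy")
H,S,V=cv2.split(cv2.cvtColor(p,cv2.COLOR_BGR2HSV))
for nm,m in(("red",(S>110)&((H<8)|(H>172))),("lil",(H>120)&(H<165)&(S>50))):
    m=cv2.morphologyEx(m.astype(np.uint8),cv2.MORPH_OPEN,np.ones((3,3)))
    for st,c,_ in comps(m,150):
        y=st[1]+st[3]/2
        e=[raytub("wrist",x,y,13,.5,s)[:2].round(1) for x in(st[0],st[0]+st[2])]
        print(nm,st,c.round(),raytub("wrist",c[0],c[1],18,.5,s).round(1),e)
X=cloud("wrist",d,s); T=np.linalg.inv(tub(.5)); Y=X@T[:3,:3].T+T[:3,3]
m=(abs(Y[...,2]-110)<5)&(abs(Y[...,0])<100)&(d>0); q=Y[m][:,1]; print("rim y",np.percentile(q,[1,25,75,99]))
m=(abs(Y[...,2])<4)&(abs(Y[...,0])<100)&(abs(Y[...,1])<60)&(d>0); q=Y[m]; print("floor y",np.percentile(q[:,1],[1,99]),"z",np.median(q[:,2]))
m=(abs(Y[...,2]-116)<5)&(abs(Y[...,0]-140)<25)&(S>110); print("handle",Y[m].mean(0))
t=cv2.imread("pics/top3.png")
for z in(150,190): print("scoop grip",ray("top",359.5,191,z).round())
print(delta((585,-275,300),R.from_euler('xyz',[180,0,75],degrees=True).as_matrix()))
E
```

```text
red [ 250  145   63   21 1188] [281. 155.] [-54.6  -2.8  18. ] [array([-54.6, -41.8]), array([-54.8,  38.2])]
red [277 325  11  30 319] [282. 339.] [187.9  -0.8  18. ] [array([191.6,  -7.5]), array([191.6,   7.3])]
lil [ 250  103   72   43 2497] [285. 123.] [-93.7   2.8  18. ] [array([-93.1, -41.4]), array([-93.3,  49. ])]
lil [ 245  166   62   20 1156] [275. 176.] [-29.4  -9.7  18. ] [array([-28.7, -48.4]), array([-28.9,  30.8])]
rim y [-69.27017607 -64.35159833  61.63878103  66.67898489]
floor y [-59.11674943  58.41781146] z 0.43433631497620695
handle [134.0229419   -1.05600435 115.957904  ]
scoop grip [ 619. -282.  150.]
scoop grip [ 610. -275.  190.]
([10.6, -497.3, 17.1], [0.3863, 0.172, 2.2775])
```

>>> jog_arm:
  rows:
    - [[10,-497,17],[0.386,0.172,2.277]]
    - [[10,-497,17],[0.386,0.172,2.277]]
    - [[10,-497,17],[0.386,0.172,2.277]]
    - [[10,-497,17],[0.386,0.172,2.277]]
    - [[10,-497,17],[0.386,0.172,2.277]]
    - [[10,-497,17],[0.386,0.172,2.277]]
    - [[10,-497,17],[0.386,0.172,2.277]]
    - [[10,-497,17],[0.386,0.172,2.277]]
    - [[10,-497,17],[0.386,0.172,2.277]]
    - [[10,-497,17],[0.386,0.172,2.277]]

```text
time: 7.4
tool_pos: [586.0, -277.0, 299.1]
tcp_rot: [174.4, 6.0, 120.4]
ft_force: [-0.1, -0.3, 1.5]
finger_gap: 60.0
grip_force: 0.0
```

Run:
```python
from h import *
print(r.sense()['tool_pos'],delta((585,-275,300),R.from_euler('xyz',[180,0,75],degrees=True).as_matrix()))
```

```text
[ 586.00581064 -277.02513375  299.13159346] ([2.2, 0.3, -1.1], [0.1344, 0.0604, 0.7963])
```

>>> jog_arm:
  rows:
    - [[2,0,-1],[0.134,0.06,0.796]]
    - [[2,0,-1],[0.134,0.06,0.796]]
    - [[2,0,-1],[0.134,0.06,0.796]]
    - [[2,0,-1],[0.134,0.06,0.796]]
    - [[2,0,-1],[0.134,0.06,0.796]]
    - [[2,0,-1],[0.134,0.06,0.796]]
    - [[2,0,-1],[0.134,0.06,0.796]]
    - [[2,0,-1],[0.134,0.06,0.796]]
    - [[2,0,-1],[0.134,0.06,0.796]]

```text
time: 8.3
tool_pos: [583.8, -273.0, 300.6]
tcp_rot: [179.9, 0.0, 75.5]
ft_force: [-0.0, 0.1, -0.1]
finger_gap: 59.9
grip_force: 0.0
```

Run:
```python
from h import *
s,p,d=shot("wrist","w4"); print(s['tool_pos'],s['tcp_rot'],s['qd'].round(2))
X=cloud("wrist",d,s)
m=(X[...,2]>150)&(X[...,2]<200)&(d>0); 
for st,c,l in comps(m):
    q=X[l]; t=q[q[:,2]>np.percentile(q[:,2],60)]; print(st,c,q.mean(0),"hi",t.mean(0),cv2.minAreaRect(t[:,:2].astype(np.float32)),q[:,2].max())
cv2.imwrite("pics/v4.png",p)
```

```text
[ 583.79651996 -272.98692072  300.60378928] [1.79911930e+02 4.59399975e-02 7.54781893e+01] [-0.03 -0.44  0.03 -0.04  0.11  0.33]
[ 302  174   28   47 1045] [315.57799043 196.76267943] [ 612.54233217 -276.42002246  181.33920533] hi [ 614.83040893 -279.18455151  190.2274412 ] ((614.943359375, -279.5562438964844), (31.759429931640625, 11.701765060424805), 77.06039428710938) 192.88395937340522
[225 333  29  15 346] [239.00867052 341.01445087] [ 503.61891362 -408.87807847  166.2176013 ] hi [ 501.90279968 -409.65666735  169.77936808] ((502.24005126953125, -408.98907470703125), (8.692795753479004, 25.534584045410156), 75.0752182006836) 171.4288976610045
```

View pics/v4.png

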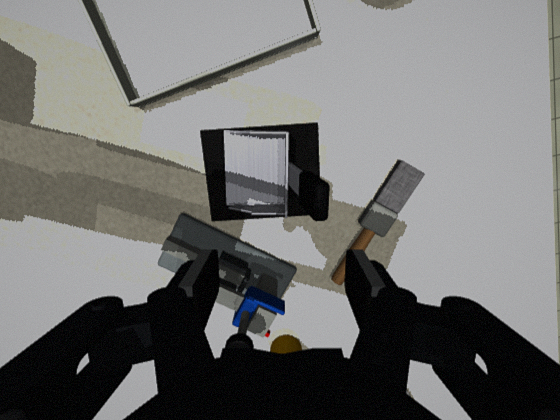

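```bash
cat >> h.py <<'E'
def scooptool(Rs,o):
    "tool pose (R,TCP) holding the scoop whose frame is Rs, origin o"
    s,c=np.sin(.15),np.cos(.15)
    G=np.c_[[0,1,0],[c,0,-s],[-s,0,-c]]; M=Rs@G
    return M,np.asarray(o)+Rs@np.array([64.5,0,159.5])+19*M[:,2]
def Rz(a): return R.from_euler('z',a,degrees=True).as_matrix()
E
python3 - <<'E'
from h import *
Rs=Rz(-12.9); o=np.array([610.7,-278.4,162.5])-Rs@np.array([64.5,0,159.5]); print("scoop origin",o)
M,T=scooptool(Rs,o)
print(delta(T-90*M[:,2],M)); print(delta(T,M))
E
```

```text
scoop origin [ 547.82790297 -264.00036752    3.        ]
([1.9, 38.0, 68.1], [0.1515, -0.0013, -0.0287])
([1.6, 24.4, 157.1], [0.1515, -0.0013, -0.0287])
```

>>> jog_arm:
  rows:
    - [[2,38,20],[0.08,0,-0.029]]
    - [[2,38,50],[0.151,-0.001,-0.029]]
    - [[2,38,68],[0.151,-0.001,-0.029]]
    - [[2,35,90],[0.151,-0.001,-0.029]]
    - [[2,31,115],[0.151,-0.001,-0.029]]
    - [[2,27,140],[0.151,-0.001,-0.029]]
    - [[1.6,24.4,157],[0.151,-0.001,-0.029]]
    - [[1.6,24.4,157],[0.151,-0.001,-0.029]]
    - [[1.6,24.4,157],[0.151,-0.001,-0.029]]

```text
time: 9.25
tool_pos: [607.8, -277.7, 144.2]
tcp_rot: [-171.4, -0.0, 77.1]
ft_force: [0.2, -0.7, 0.8]
finger_gap: 60.0
grip_force: 0.0
```

>>> jog_arm:
  rows:
    - [[0,0,0],[0,0,0]]
    - [[0,0,0],[0,0,0]]
    - [[0,0,0],[0,0,0]]
    - [[0,0,0],[0,0,0]]
    - [[0,0,0],[0,0,0]]
    - [[0,0,0],[0,0,0]]
  grip: 0
  force: 110

```text
time: 9.85
tool_pos: [608.5, -277.8, 144.9]
tcp_rot: [-171.5, -0.0, 77.1]
ft_force: [1.6, 1.0, 6.0]
finger_gap: 12.7
grip_force: 107.2
```

Run:
```python
from h import *
s,p,d=shot("wrist","w5"); print(s['tool_pos'],s['tcp_rot'],s['finger_gap'],s['ft_force'])
Rs=Rz(-12.9); print(scooptool(Rs,[547.8,-264,3])[1])
cv2.imwrite("pics/v5.png",cv2.resize(p,(400,300)))
```

```text
[ 608.5164106  -277.79889168  144.92464688] [-1.71517378e+02 -1.50182638e-02  7.70503392e+01] 12.735924835275503 [1.56570214 1.01026876 5.99474738]
[ 607.90443367 -277.76575295  143.71334952]
```

View pics/v5.png

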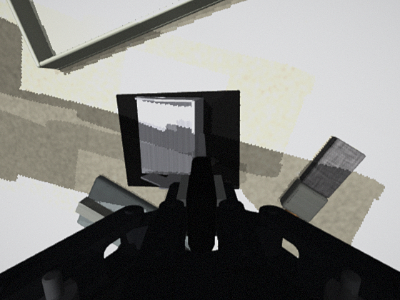

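```bash
cat >> h.py <<'E'
def hold():
    "tool pose in scoop frame as gripped on the mat (measured)"
    M=R.from_euler('xyz',[-171.5,0,77.05],degrees=True).as_matrix(); Rs=Rz(-12.9)
    return Rs.T@M, Rs.T@(np.array([608.5,-277.8,144.9])-np.array([547.8,-264,3.]))
def toolof(Rs,o):
    G,t=hold(); return Rs@G, np.asarray(o)+Rs@t
def liptub(lx,lz,phi,y=0,a=.5):
    "scoop pose with lip at lx,lz in tub coords, mouth raised phi deg from the floor"
    T=tub(a); Q=R.from_euler('y',phi,degrees=True).as_matrix()
    o=np.array([lx,y,lz])+Q@np.array([43,0,0]); return T[:3,:3]@Q, T[:3,:3]@o+T[:3,3]
def rel(start,seq):
    "print tool-frame rows of scoop poses relative to start tool pose"
    M,t=start
    for Rs,o in seq:
        M2,t2=toolof(Rs,o); print([(M.T@(t2-t)).round(1).tolist(),R.from_matrix(M.T@M2).as_rotvec().round(3).tolist()],"tcp",t2.round())
    return M2,t2
def now(): s=r.sense(); return Rt(s),s['tool_pos']
E
python3 - <<'E'
from h import *
Q=R.from_euler('y',10,degrees=True).as_matrix()
n=now(); print("A"); e=rel(n,[(Rz(-12.9),[547.8,-264,230])])
print("B"); e=rel(e,[liptub(-4,170,0)])
print("C"); e=rel(e,[liptub(-4,60,0),liptub(-4,10,0),liptub(-4,-1,0)])
print(liptub(-4,170,0)[1],liptub(-4,0,0)[1])
E
```

```text
A
[[0.1, -33.5, -224.5], [0.0, -0.0, 0.0]] tcp [ 608. -278.  372.]
B
[[418.8, -298.0, 15.4], [-0.479, 0.072, -0.699]] tcp [413. 197. 401.]
C
[[0.0, 16.3, 108.8], [0.0, 0.0, 0.0]] tcp [460. 221. 304.]
[[0.0, 23.6, 158.2], [0.0, 0.0, 0.0]] tcp [481. 232. 260.]
[[0.0, 25.3, 169.1], [0.0, 0.0, 0.0]] tcp [486. 234. 251.]
[424.91574929 202.900317   246.36630302] [497.58001876 239.8128572   97.1772675 ]
```

>>> jog_arm:
  rows:
    - [[0,-5,-33],[0,0,0]]
    - [[0,-11,-75],[0,0,0]]
    - [[0,-17,-115],[0,0,0]]
    - [[0,-23,-155],[0,0,0]]
    - [[0,-29,-195],[0,0,0]]
    - [[0,-33.5,-224],[0,0,0]]
    - [[0,-33.5,-224],[0,0,0]]

```text
time: 10.6
tool_pos: [609.2, -278.6, 376.3]
tcp_rot: [-171.9, 0.1, 77.0]
ft_force: [-0.5, 0.2, -0.7]
finger_gap: 12.6
grip_force: 107.7
```

>>> jog_arm:
  rows:
    - [[40,-28,1.5],[-0.046,0.007,-0.067]]
    - [[84,-60,3],[-0.096,0.014,-0.14]]
    - [[120,-85,4.5],[-0.14,0.021,-0.2]]
    - [[160,-113,6],[-0.18,0.028,-0.27]]
    - [[200,-141,7.5],[-0.23,0.035,-0.335]]
    - [[240,-170,9],[-0.27,0.042,-0.4]]
    - [[280,-198,10],[-0.32,0.049,-0.47]]
    - [[320,-227,12],[-0.365,0.056,-0.535]]
    - [[360,-256,13],[-0.41,0.062,-0.6]]
    - [[400,-284,14],[-0.455,0.069,-0.667]]

```text
time: 11.6
tool_pos: [420.7, 176.5, 397.0]
tcp_rot: [161.3, -0.6, 115.2]
ft_force: [0.4, 1.3, -1.8]
finger_gap: 12.8
grip_force: 107.8
```

Run:
```python
from h import *
s=r.sense(); print(s['finger_gap'],s['ft_force'])
e=rel(now(),[liptub(-4,170,0),liptub(-4,60,0),liptub(-4,5,0)])
```

```text
12.782816530572566 [ 0.40927544  1.25249126 -1.83840323]
[[21.8, 2.7, -2.8], [-0.025, 0.0, -0.031]] tcp [413. 197. 401.]
[[22.3, 21.7, 105.5], [-0.025, 0.0, -0.031]] tcp [460. 221. 304.]
[[22.6, 31.1, 159.7], [-0.025, 0.0, -0.031]] tcp [483. 233. 256.]
```

Align above the tub, then look before entering.

>>> jog_arm:
  rows:
    - [[21.8,2.7,-2.8],[-0.025,0,-0.031]]
    - [[21.8,2.7,-2.8],[-0.025,0,-0.031]]
    - [[22,12,50],[-0.025,0,-0.031]]
    - [[22,12,50],[-0.025,0,-0.031]]
    - [[22,12,50],[-0.025,0,-0.031]]

```text
time: 12.1
tool_pos: [436.7, 206.3, 352.2]
tcp_rot: [160.2, -0.1, 116.7]
ft_force: [-1.0, -0.2, -1.8]
finger_gap: 12.9
grip_force: 108.5
```

Run:
```python
from h import *
s,p,d=shot("wrist","w6"); e=rel(now(),[liptub(-4,60,0),liptub(-4,8,0),liptub(-4,-1,0)])
q=shot("scene","s6")[1]
cv2.imwrite("pics/v6.png",np.hstack([cv2.resize(p,(400,300)),cv2.resize(q[110:260,230:430],(400,300))]))
```

```text
[[2.6, 8.0, 56.4], [-0.003, 0.001, -0.003]] tcp [460. 221. 304.]
[[2.7, 15.8, 107.8], [-0.003, 0.001, -0.003]] tcp [482. 232. 259.]
[[2.7, 17.2, 116.7], [-0.003, 0.001, -0.003]] tcp [486. 234. 251.]
```

View pics/v6.png

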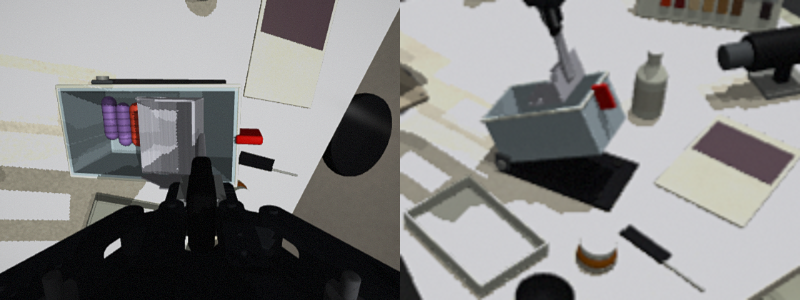

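The scoop is lined up over the tub in the wrist view (135-205, 95-190), with the rollers at (105-140,120). Going down to the floor.

>>> jog_arm:
  rows:
    - [[2.6,3,20],[-0.003,0,-0.003]]
    - [[2.6,6,40],[-0.003,0,-0.003]]
    - [[2.6,9,60],[-0.003,0,-0.003]]
    - [[2.6,12,80],[-0.003,0,-0.003]]
    - [[2.7,14.5,98],[-0.003,0,-0.003]]
    - [[2.7,15.8,108],[-0.003,0,-0.003]]
    - [[2.7,16.5,113],[-0.003,0,-0.003]]
    - [[2.7,16.5,113],[-0.003,0,-0.003]]

```text
time: 13.0
tool_pos: [485.0, 234.0, 255.7]
tcp_rot: [159.7, 0.1, 116.9]
ft_force: [-0.3, -0.8, -1.2]
finger_gap: 12.7
grip_force: 108.5
```

Run:
```python
from h import *
s=r.sense(); print(s['ft_force'],s['finger_gap'])
e=rel(now(),[liptub(-4,0,0),liptub(-4,-3,0)])
```

```text
[-0.29839039 -0.8410762  -1.19825397] 12.674453378744504
[[-0.4, -1.0, 4.0], [0.003, 0.001, 0.001]] tcp [486. 234. 252.]
[[-0.4, -0.6, 7.0], [0.003, 0.001, 0.001]] tcp [487. 234. 249.]
```

>>> jog_arm:
  rows:
    - [[0,0,2],[0,0,0]]
    - [[0,0,4],[0,0,0]]
    - [[0,0,6],[0,0,0]]
    - [[0,0,7],[0,0,0]]
    - [[0,0,7],[0,0,0]]

```text
time: 13.5
tool_pos: [487.9, 236.0, 252.5]
tcp_rot: [159.4, 0.1, 117.0]
ft_force: [-6.1, -0.2, 14.0]
finger_gap: 12.7
grip_force: 110.8
```

Run:
```python
from h import *
s=r.sense(); print(s['ft_force'],s['wrist_torque'],s['tcp_rot'])
T=np.linalg.inv(tub(.5)); M,t=now(); G,g=hold(); Rs=M@G.T; o=t-Rs@g
lip=o+Rs@np.array([-43,0,0]); print("lip in tub",(T@np.r_[lip,1])[:3].round(1), R.from_matrix(T[:3,:3]@Rs).as_euler('xyz',degrees=True).round(2))
e=rel(now(),[liptub(x,-2,0) for x in(-30,-60,-94)])
```

```text
[-6.0670756  -0.21679379 13.95924899] [-0.58255626  1.49252933 -0.0751442 ] [1.59399755e+02 6.67203276e-02 1.16967466e+02]
lip in tub [ 0.2  0.6 -1.5] [-0.04 -0.45  0.12]
[[-0.9, -28.7, 5.4], [0.008, 0.001, 0.002]] tcp [466. 224. 237.]
[[-0.8, -58.4, 9.6], [0.008, 0.001, 0.002]] tcp [443. 212. 223.]
[[-0.8, -92.0, 14.4], [0.008, 0.001, 0.002]] tcp [416. 198. 207.]
```

>>> jog_arm:
  rows:
    - [[0,-8,0.5],[0,0,0]]
    - [[0,-18,2],[0,0,0]]
    - [[0,-28,3.5],[0,0,0]]
    - [[0,-38,5],[0,0,0]]
    - [[0,-48,6],[0,0,0]]
    - [[0,-58,7.5],[0,0,0]]
    - [[0,-58,7.5],[0,0,0]]

```text
time: 14.2
tool_pos: [442.3, 212.4, 225.5]
tcp_rot: [159.2, 0.1, 117.0]
ft_force: [-1.3, 0.6, 9.3]
finger_gap: 12.8
grip_force: 110.1
```

>>> jog_arm:
  rows:
    - [[0,-6,0.8],[0,0,0]]
    - [[0,-12,1.6],[0,0,0]]
    - [[0,-18,2.4],[0,0,0]]
    - [[0,-24,3.4],[0,0,0]]
    - [[0,-30,4.3],[0,0,0]]
    - [[0,-35,5],[0,0,0]]
    - [[0,-35,5],[0,0,0]]

```text
time: 14.9
tool_pos: [415.6, 198.6, 209.8]
tcp_rot: [159.1, 0.1, 117.0]
ft_force: [-1.3, 1.3, 11.4]
finger_gap: 12.7
grip_force: 110.5
```

```bash
cat >> h.py <<'E'
def where(a=.5):
    T=np.linalg.inv(tub(a)); M,t=now(); G,g=hold(); Rs=M@G.T; o=t-Rs@g
    lip=o+Rs@np.array([-43,0,0]); print("lip in tub",(T@np.r_[lip,1])[:3].round(1), R.from_matrix(T[:3,:3]@Rs).as_euler('xyz',degrees=True).round(2))
E
python3 - <<'E'
from h import *
s,p,d=shot("wrist","w7"); print(s['ft_force'],s['wrist_torque'].round(2)); where()
cv2.imwrite("pics/v7.png",cv2.resize(p[60:300,60:400],(680,480)))
E
```

```text
[-1.31150278  1.29627226 11.44704262] [-0.04 -0.23 -0.03]
lip in tub [-90.9  -0.2  -0.5] [-0.11 -0.73  0.14]
```

View pics/v7.png

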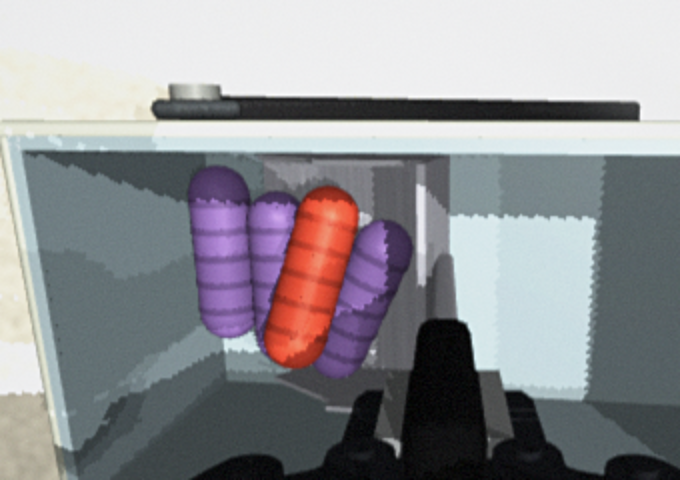

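Red roller at (310,275) has ridden on top of the others, so there is room to push on to the wall and take all four.

>>> jog_arm:
  rows:
    - [[0,-4,0.4],[0,0,0]]
    - [[0,-8,0.8],[0,0,0]]
    - [[0,-12,1.2],[0,0,0]]
    - [[0,-16,1.6],[0,0,0]]
    - [[0,-20,2.2],[0,0,0]]
    - [[0,-24,2.8],[0,0,0]]
    - [[0,-27,3.3],[0,0,0]]
    - [[0,-27,3.3],[0,0,0]]

```text
time: 15.75
tool_pos: [393.8, 187.6, 196.5]
tcp_rot: [159.2, 0.1, 117.0]
ft_force: [0.2, 1.2, 9.8]
finger_gap: 12.5
grip_force: 110.0
```

Run:
```python
from h import *
s,p,d=shot("wrist","w8"); print(s['ft_force'],s['wrist_torque'].round(2)); where()
cv2.imwrite("pics/v8.png",cv2.resize(p[40:300,60:400],(680,520)))
```

```text
[0.2117656  1.15256679 9.83544528] [ 0.   -0.3  -0.02]
lip in tub [-1.19e+02 -1.00e-01 -3.00e-01] [-0.09 -0.65  0.13]
```

View pics/v8.png

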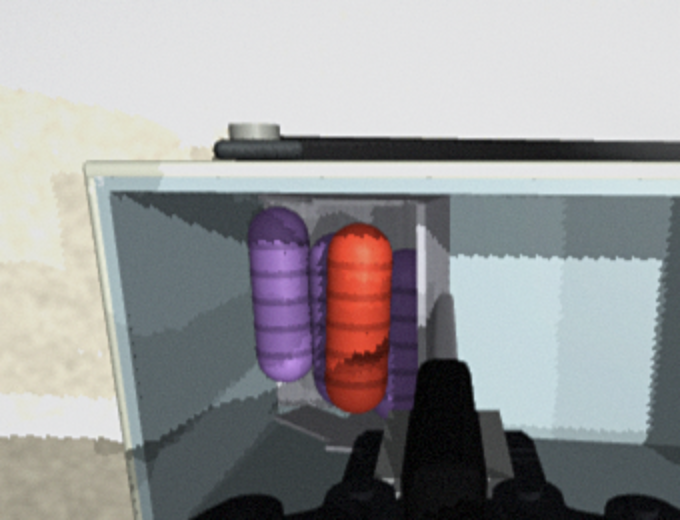

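All four are in the scoop: three lie flat and the red one is on top at (358,318). Now tilt the mouth up along the end wall.

Run:
```python
from h import *
e=rel(now(),[liptub(-117,86*np.sin(np.radians(f))+1.5,f) for f in(4,8,12,16,20,24,28,32,36,40)])
print(); e2=rel(e,[liptub(-116,57+h,40) for h in(20,50,90,130)])
```

```text
[[-0.4, 13.3, -0.7], [0.081, 0.002, 0.002]] tcp [405. 193. 202.]
[[-0.4, 22.6, 0.4], [0.151, 0.002, 0.002]] tcp [413. 197. 204.]
[[-0.4, 31.4, 2.2], [0.221, 0.002, 0.002]] tcp [421. 201. 205.]
[[-0.4, 39.7, 4.8], [0.291, 0.002, 0.002]] tcp [429. 205. 206.]
[[-0.4, 47.4, 8.2], [0.36, 0.002, 0.002]] tcp [436. 209. 206.]
[[-0.4, 54.4, 12.2], [0.43, 0.002, 0.002]] tcp [443. 212. 204.]
[[-0.4, 60.8, 16.9], [0.5, 0.002, 0.002]] tcp [450. 216. 202.]
[[-0.4, 66.5, 22.3], [0.57, 0.002, 0.002]] tcp [456. 219. 199.]
[[-0.4, 71.5, 28.3], [0.64, 0.002, 0.001]] tcp [462. 222. 195.]
[[-0.4, 75.7, 35.0], [0.709, 0.002, 0.001]] tcp [468. 225. 191.]

[[-0.0, -14.5, -14.1], [0.0, 0.0, 0.0]] tcp [460. 221. 209.]
[[-0.0, -37.0, -34.0], [0.0, 0.0, 0.0]] tcp [447. 214. 235.]
[[-0.0, -66.9, -60.5], [0.0, 0.0, 0.0]] tcp [430. 206. 270.]
[[-0.1, -96.9, -87.0], [0.0, 0.0, 0.0]] tcp [413. 197. 305.]
```

Run:
```python
from h import *
f_=lambda f:liptub(-117,86*np.sin(np.radians(f))+1.5+1.5*f,f)
e=rel(now(),[f_(f) for f in(2,5,8,11,14,17,20,23,26,29)])
print(); e2=rel(e,[f_(f) for f in(32,35,38)]+[liptub(-110,150,38),liptub(-90,190,38)])
```

```text
[[-0.4, 8.1, -4.0], [0.046, 0.002, 0.002]] tcp [399. 190. 203.]
[[-0.4, 14.7, -7.9], [0.099, 0.002, 0.002]] tcp [404. 192. 209.]
[[-0.4, 21.0, -11.5], [0.151, 0.002, 0.002]] tcp [408. 194. 215.]
[[-0.4, 27.0, -14.6], [0.203, 0.002, 0.002]] tcp [412. 196. 220.]
[[-0.5, 32.8, -17.4], [0.256, 0.002, 0.002]] tcp [416. 198. 224.]
[[-0.5, 38.2, -19.7], [0.308, 0.002, 0.002]] tcp [420. 200. 228.]
[[-0.5, 43.3, -21.6], [0.36, 0.002, 0.002]] tcp [423. 202. 232.]
[[-0.5, 48.0, -23.1], [0.413, 0.002, 0.002]] tcp [427. 204. 235.]
[[-0.5, 52.4, -24.2], [0.465, 0.002, 0.002]] tcp [430. 206. 238.]
[[-0.5, 56.4, -24.9], [0.517, 0.002, 0.002]] tcp [433. 207. 240.]

[[0.0, 2.9, -2.1], [0.052, -0.0, 0.0]] tcp [436. 209. 241.]
[[0.0, 5.7, -3.7], [0.105, -0.0, 0.0]] tcp [439. 210. 242.]
[[0.0, 8.3, -4.7], [0.157, -0.0, 0.0]] tcp [441. 211. 243.]
[[-0.0, -9.6, -39.6], [0.157, -0.0, 0.0]] tcp [430. 206. 280.]
[[-0.0, -18.1, -83.5], [0.157, -0.0, 0.0]] tcp [429. 205. 325.]
```

>>> jog_arm:
  rows:
    - [[0,8,-4],[0.046,0,0]]
    - [[0,14.7,-8],[0.099,0,0]]
    - [[0,21,-11.5],[0.151,0,0]]
    - [[0,27,-14.6],[0.203,0,0]]
    - [[0,32.8,-17.4],[0.256,0,0]]
    - [[0,38.2,-19.7],[0.308,0,0]]
    - [[0,43.3,-21.6],[0.36,0,0]]
    - [[0,48,-23.1],[0.413,0,0]]
    - [[0,52.4,-24.2],[0.465,0,0]]
    - [[0,56.4,-24.9],[0.517,0,0]]

```text
time: 16.8
tool_pos: [432.2, 207.4, 236.1]
tcp_rot: [-170.8, 0.1, 117.0]
ft_force: [1.5, 0.7, -3.6]
finger_gap: 12.7
grip_force: 108.3
```

>>> jog_arm:
  rows:
    - [[0,2.9,-2.1],[0.052,0,0]]
    - [[0,5.7,-3.7],[0.105,0,0]]
    - [[0,8.3,-4.7],[0.157,0,0]]
    - [[0,8.3,-4.7],[0.157,0,0]]
    - [[0,8.3,-4.7],[0.157,0,0]]

```text
time: 17.3
tool_pos: [440.2, 211.6, 239.0]
tcp_rot: [-161.9, 0.1, 117.0]
ft_force: [3.6, 2.5, 1.4]
finger_gap: 12.8
grip_force: 109.0
```

Run:
```python
from h import *
s,p,d=shot("wrist","w9"); print(s['ft_force'],s['wrist_torque'].round(2),s['finger_gap']); where()
cv2.imwrite("pics/v9.png",cv2.resize(p[0:300,60:400],(680,600)))
```

```text
[3.62545381 2.52950186 1.41535193] [ 0.53 -0.94  0.03] 12.7965777210895
lip in tub [-119.7    0.4  109. ] [-0.   38.23  0.09]
```

View pics/v9.png

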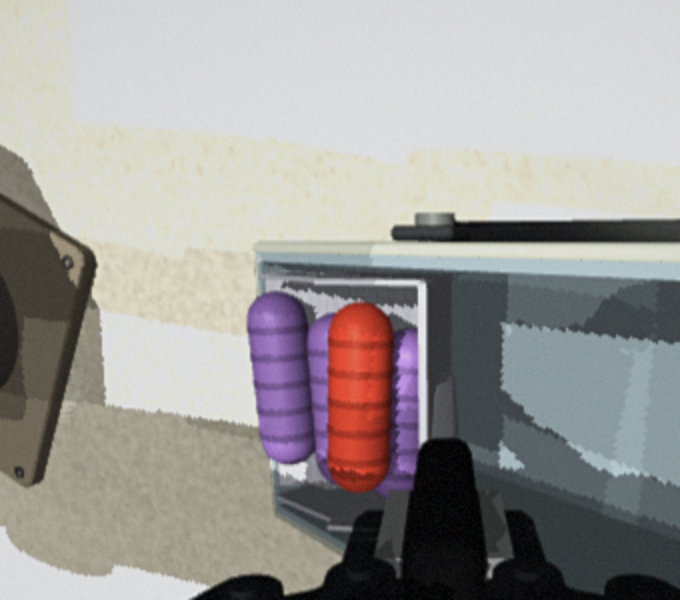

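All four are aboard, with the end lilac at (280,375) near the lip. I'll tip back a little more and lift gently.

Run:
```python
from h import *
e=rel(now(),[liptub(-117.5,112,41),liptub(-115,116,44),liptub(-113,122,46),liptub(-113,132,46),liptub(-112,150,46),liptub(-110,170,46),liptub(-108,190,46),liptub(-105,210,46)])
# pour approach: level-ish over tray; tray origin (535,-45) yaw 5.3
def world(yaw,pitch,lip):
    Rs=Rz(yaw)@R.from_euler('y',pitch,degrees=True).as_matrix(); return Rs,np.array(lip)+Rs@np.array([43,0,0])
print(liptub(-105,210,46)[1])
print(); rel(e,[world(27,17,(380,120,330)),world(5,17,(480,-50,200)),world(5,17,(480,-50,60))])
```

```text
[[-0.7, 6.8, 0.6], [0.048, 0.001, 0.001]] tcp [446. 214. 237.]
[[-0.7, 13.4, 0.9], [0.101, 0.001, 0.001]] tcp [451. 216. 234.]
[[-0.7, 15.5, -1.1], [0.136, 0.001, 0.001]] tcp [454. 218. 235.]
[[-0.7, 8.2, -8.0], [0.136, 0.001, 0.001]] tcp [449. 215. 244.]
[[-0.7, -4.2, -21.0], [0.136, 0.001, 0.001]] tcp [443. 212. 260.]
[[-0.8, -17.4, -36.2], [0.136, 0.001, 0.001]] tcp [436. 208. 279.]
[[-0.8, -30.6, -51.4], [0.136, 0.001, 0.001]] tcp [429. 205. 297.]
[[-0.8, -43.1, -67.2], [0.136, 0.001, 0.001]] tcp [422. 202. 316.]
[331.74246639 155.56945445 199.60787458]

[[-53.4, 9.0, -135.9], [-0.006, -0.001, -0.001]] tcp [507. 185. 435.]
[[-303.5, 67.6, -19.8], [-0.006, 0.166, 0.345]] tcp [622. -38. 305.]
[[-303.4, 128.7, 106.2], [-0.006, 0.166, 0.345]] tcp [622. -38. 165.]
```

>>> jog_arm:
  rows:
    - [[0,6.8,0.6],[0.048,0,0]]
    - [[0,13.4,0.9],[0.101,0,0]]
    - [[0,15.5,-1.1],[0.136,0,0]]
    - [[0,8.2,-8],[0.136,0,0]]
    - [[0,-4.2,-21],[0.136,0,0]]
    - [[0,-17.4,-36.2],[0.136,0,0]]
    - [[0,-30.6,-51.4],[0.136,0,0]]
    - [[0,-43,-67],[0.136,0,0]]
    - [[0,-43,-67],[0.136,0,0]]

```text
time: 18.25
tool_pos: [421.6, 202.0, 320.7]
tcp_rot: [-154.4, 0.1, 116.9]
ft_force: [0.6, 0.4, -2.8]
finger_gap: 12.9
grip_force: 108.5
```

```bash
cat >> h.py <<'E'
def world(yaw,pitch,lip):
    Rs=Rz(yaw)@R.from_euler('y',pitch,degrees=True).as_matrix(); return Rs,np.array(lip)+Rs@np.array([43,0,0])
E
python3 - <<'E'
from h import *
s,p,d=shot("wrist","w10"); print(s['ft_force'],s['tool_pos'],s['joint_pos'].round(0)); where()
H,S,V=cv2.split(cv2.cvtColor(p,cv2.COLOR_BGR2HSV))
print([ (st.tolist()) for st,c,l in comps((S>110)&((H<8)|(H>172)),100)],[ (st.tolist()) for st,c,l in comps((H>120)&(H<165)&(S>50),100)])
e=rel(now(),[world(27,17,(395,125,330)),world(16,17,(440,40,280)),world(5,17,(480,-50,220))])
E
```

```text
[ 0.62520772  0.43476494 -2.76780529] [421.55049441 202.025169   320.72121522] [ 21.  10.  76.  -3. 119.  -6.]
lip in tub [-104.3    0.4  211.7] [-0.05 45.87  0.05]
[[227, 153, 33, 95, 2789], [504, 219, 56, 48, 1848]] [[192, 148, 41, 95, 2715], [254, 163, 18, 85, 770], [0, 336, 49, 36, 501]]
[[-56.6, 24.7, -140.9], [-0.004, 0.001, -0.001]] tcp [522. 190. 435.]
[[-179.8, 45.6, -95.3], [-0.004, 0.084, 0.172]] tcp [577.  79. 385.]
[[-304.2, 60.2, -35.5], [-0.003, 0.167, 0.346]] tcp [622. -38. 325.]
```

>>> jog_arm:
  rows:
    - [[-2,1,-6],[0,0,0]]
    - [[-6,2.5,-14],[0,0,0]]
    - [[-11,5,-28],[0,0,0]]
    - [[-19,8,-47],[0,0,0]]
    - [[-27,12,-68],[0,0,0]]
    - [[-36,16,-89],[0,0,0]]
    - [[-44,19,-109],[0,0,0]]
    - [[-50,22,-124],[0,0,0]]
    - [[-54,23.5,-134],[0,0,0]]
    - [[-57,24.7,-141],[0,0,0]]

```text
time: 19.3
tool_pos: [523.2, 189.1, 431.1]
tcp_rot: [-153.9, 0.0, 116.9]
ft_force: [0.8, 0.3, -2.6]
finger_gap: 12.5
grip_force: 108.5
```

Run:
```python
from h import *
e=rel(now(),[world(16,17,(440,40,290)),world(5,17,(480,-50,240))]); rel(e,[world(5,17,(480,-50,70))])
```

```text
[[-122.1, 14.1, 33.5], [-0.011, 0.084, 0.172]] tcp [577.  79. 395.]
[[-246.6, 24.7, 84.1], [-0.011, 0.167, 0.345]] tcp [622. -38. 345.]
[[0.0, 73.2, 153.4], [0.0, 0.0, 0.0]] tcp [622. -38. 175.]
```

>>> jog_arm:
  rows:
    - [[-7,1,2],[0,0.005,0.01]]
    - [[-25,3,7],[-0.001,0.017,0.035]]
    - [[-49,6,14],[-0.002,0.033,0.07]]
    - [[-81,9,23],[-0.004,0.055,0.114]]
    - [[-116,13,33],[-0.005,0.078,0.162]]
    - [[-150,16,45],[-0.007,0.102,0.21]]
    - [[-182,19,58],[-0.008,0.124,0.255]]
    - [[-212,22,70],[-0.009,0.144,0.297]]
    - [[-234,24,79],[-0.01,0.159,0.328]]
    - [[-246.6,24.7,84],[-0.011,0.167,0.345]]

```text
time: 20.3
tool_pos: [620.7, -39.9, 342.5]
tcp_rot: [-154.4, 0.0, 94.7]
ft_force: [-0.1, 0.1, -2.8]
finger_gap: 12.9
grip_force: 108.5
```

>>> jog_arm:
  rows:
    - [[0,3,6],[0,0,0]]
    - [[0,9,19],[0,0,0]]
    - [[0,17,36],[0,0,0]]
    - [[0,26,55],[0,0,0]]
    - [[0,36,75],[0,0,0]]
    - [[0,45,95],[0,0,0]]
    - [[0,53,112],[0,0,0]]
    - [[0,59,125],[0,0,0]]
    - [[0,63,132],[0,0,0]]
    - [[0,63,132],[0,0,0]]

```text
time: 21.3
tool_pos: [620.4, -36.4, 198.0]
tcp_rot: [-154.5, -0.0, 95.0]
ft_force: [-0.0, -0.1, -3.4]
finger_gap: 12.6
grip_force: 108.5
```

Run:
```python
from h import *
s,p,d=shot("wrist","w11"); q=shot("top","top11")[1]; print(s['ft_force'],s['tool_pos'],s['tcp_rot'])
cv2.imwrite("pics/v11.png",np.hstack([cv2.resize(p[0:300,60:460],(400,300)),cv2.resize(q[150:300,150:350],(400,300))]))
e=rel(now(),[world(5,0,(465,-50,60)),world(5,-12,(465,-50,35)),world(5,-20,(465,-50,22)),world(5,-28,(465,-50,14)),world(5,-35,(465,-50,12))])
```

```text
[-0.01902588 -0.06375474 -3.41722779] [620.42615287 -36.43410408 198.04147466] [-1.54469235e+02 -5.10436631e-03  9.50451417e+01]
[[0.7, -47.4, 20.4], [-0.294, 0.001, 0.001]] tcp [570. -41. 202.]
[[0.7, -73.5, 39.6], [-0.504, 0.001, 0.001]] tcp [538. -43. 196.]
[[0.7, -92.4, 53.4], [-0.644, 0.001, 0.001]] tcp [515. -46. 191.]
[[0.7, -113.1, 66.1], [-0.783, 0.001, 0.001]] tcp [491. -48. 189.]
[[0.7, -132.4, 75.4], [-0.905, 0.001, 0.001]] tcp [470. -49. 189.]
```

View pics/v11.png

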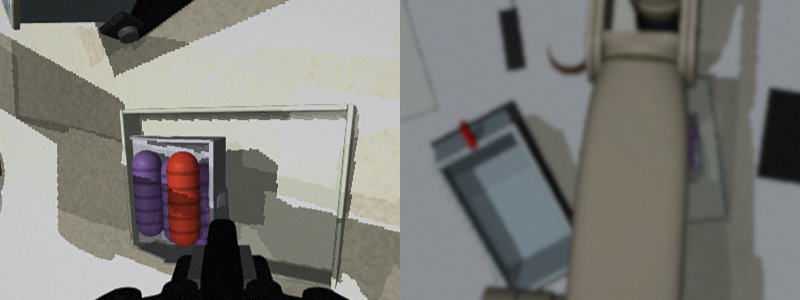

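Scoop holds all four over the tray (130-225,135-245) and the tub is empty. I'll shift the lip outward to leave room, lower it and pour slowly.

Run:
```python
from h import *
y=-47
e=rel(now(),[world(5,17,(515,y,75)),world(5,10,(515,y,50)),world(5,5,(515,y,35)),world(5,0,(515,y,24)),world(5,-4,(515,y,18)),world(5,-7,(515,y,14))])
print();e=rel(e,[world(5,-7-a,(515,y,13)) for a in(3,6,9,12,15,18,21,24)])
```

```text
[[-0.7, 40.6, 3.0], [0.002, 0.001, 0.001]] tcp [657. -35. 180.]
[[-0.7, 31.7, 16.5], [-0.12, 0.001, 0.001]] tcp [643. -36. 171.]
[[-0.7, 23.5, 25.1], [-0.207, 0.001, 0.001]] tcp [632. -37. 167.]
[[-0.7, 13.3, 31.4], [-0.294, 0.001, 0.001]] tcp [620. -38. 166.]
[[-0.7, 3.7, 34.9], [-0.364, 0.001, 0.001]] tcp [610. -39. 167.]
[[-0.7, -3.8, 37.6], [-0.417, 0.001, 0.001]] tcp [602. -39. 168.]

[[-0.0, -8.2, -3.1], [-0.052, 0.0, -0.0]] tcp [594. -40. 171.]
[[-0.0, -16.7, -6.8], [-0.105, 0.0, -0.0]] tcp [585. -41. 175.]
[[-0.0, -25.4, -10.1], [-0.157, 0.0, -0.0]] tcp [577. -41. 178.]
[[-0.0, -34.2, -12.9], [-0.209, 0.0, -0.0]] tcp [568. -42. 181.]
[[-0.0, -43.2, -15.2], [-0.262, 0.0, -0.0]] tcp [559. -43. 184.]
[[-0.0, -52.2, -17.1], [-0.314, 0.0, -0.0]] tcp [550. -44. 186.]
[[-0.1, -61.4, -18.4], [-0.367, 0.0, -0.0]] tcp [541. -45. 188.]
[[-0.1, -70.6, -19.3], [-0.419, 0.0, -0.0]] tcp [532. -45. 189.]
```

>>> jog_arm:
  rows:
    - [[-0.7,5,0],[0,0,0]]
    - [[-0.7,14,1],[0,0,0]]
    - [[-0.7,26,2],[0,0,0]]
    - [[-0.7,36,2.5],[0,0,0]]
    - [[-0.7,40.6,3],[0,0,0]]
    - [[-0.7,36,10],[-0.06,0,0]]
    - [[-0.7,31.7,16.5],[-0.12,0,0]]
    - [[-0.7,27.5,21],[-0.165,0,0]]
    - [[-0.7,23.5,25],[-0.207,0,0]]
    - [[-0.7,13.3,31.4],[-0.294,0,0]]

```text
time: 22.4
tool_pos: [620.0, -38.0, 164.3]
tcp_rot: [-171.5, 0.0, 95.0]
ft_force: [-0.0, 0.2, -2.6]
finger_gap: 12.9
grip_force: 108.4
```

>>> jog_arm:
  rows:
    - [[0,-5,2],[-0.035,0,0]]
    - [[0,-10,3.5],[-0.07,0,0]]
    - [[0,-14,5],[-0.096,0,0]]
    - [[0,-17.5,6],[-0.123,0,0]]
    - [[0,-17.5,6],[-0.123,0,0]]
    - [[0,-17.5,6],[-0.123,0,0]]

```text
time: 23.0
tool_pos: [601.5, -39.7, 162.2]
tcp_rot: [-178.5, 0.0, 95.0]
ft_force: [0.2, 0.4, -2.6]
finger_gap: 12.6
grip_force: 108.6
```

>>> jog_arm:
  rows:
    - [[0,-4,-1.5],[-0.026,0,0]]
    - [[0,-8.2,-3.1],[-0.052,0,0]]
    - [[0,-12.5,-5],[-0.08,0,0]]
    - [[0,-16.7,-6.8],[-0.105,0,0]]
    - [[0,-16.7,-6.8],[-0.105,0,0]]
    - [[0,-21,-8.5],[-0.131,0,0]]
    - [[0,-25.4,-10.1],[-0.157,0,0]]
    - [[0,-25.4,-10.1],[-0.157,0,0]]
    - [[0,-34.2,-12.9],[-0.209,0,0]]
    - [[0,-34.2,-12.9],[-0.209,0,0]]

```text
time: 24.0
tool_pos: [566.8, -42.5, 174.9]
tcp_rot: [169.7, -0.0, 95.0]
ft_force: [0.3, -0.6, -2.4]
finger_gap: 12.7
grip_force: 108.4
```

Run:
```python
from h import *
s,p,d=shot("wrist","w12"); print(s['ft_force'],s['tool_pos'],s['tcp_rot'])
cv2.imwrite("pics/v12.png",cv2.resize(p[0:360,40:520],(640,480)))
y=-47;rel(now(),[world(5,-7-a,(515,y,13)) for a in(15,18,21,24)]+[world(5,-31,(540,y,20)),world(5,-31,(590,y,60)),world(5,-20,(600,y,130))])
```

```text
[ 0.28775356 -0.61340019 -2.41394988] [566.80082336 -42.49153918 174.91048994] [ 1.69659887e+02 -1.16013265e-03  9.49796677e+01]
[[0.2, -6.5, -9.9], [-0.055, 0.001, 0.0]] tcp [559. -43. 184.]
[[0.2, -15.0, -13.6], [-0.107, 0.001, 0.0]] tcp [550. -44. 186.]
[[0.2, -23.7, -16.8], [-0.16, 0.001, 0.0]] tcp [541. -45. 188.]
[[0.2, -32.5, -19.6], [-0.212, 0.001, 0.0]] tcp [532. -45. 189.]
[[-1.9, -6.7, -22.0], [-0.212, 0.001, 0.0]] tcp [557. -45. 196.]
[[-6.3, 49.4, -52.4], [-0.212, 0.001, 0.0]] tcp [607. -45. 236.]
[[-7.1, 103.3, -107.1], [-0.02, 0.0, 0.0]] tcp [650. -43. 299.]
```

View pics/v12.png

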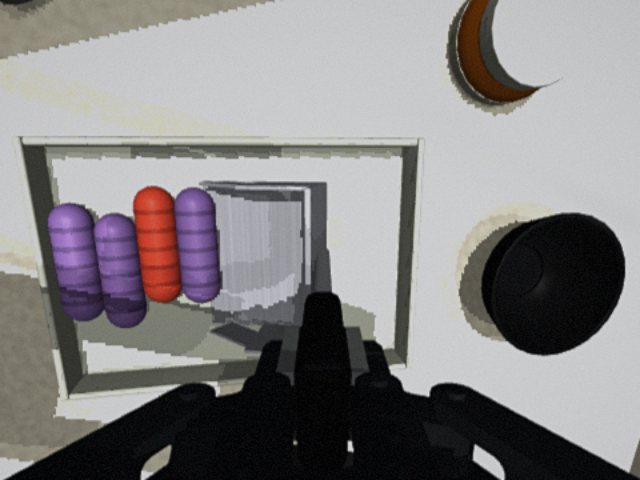

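All four lie in a row in the tray (75,260),(120,270),(157,245),(197,245), with the last one at the lip. Withdraw the scoop.

>>> jog_arm:
  rows:
    - [[0,-8,-11],[-0.06,0,0]]
    - [[0,-15,-13.6],[-0.107,0,0]]
    - [[0,-15,-13.6],[-0.107,0,0]]
    - [[0,-8,-14],[-0.107,0,0]]
    - [[-1,2,-15],[-0.107,0,0]]
    - [[-2,14,-17],[-0.107,0,0]]
    - [[-3,30,-22],[-0.107,0,0]]
    - [[-4,48,-40],[-0.107,0,0]]
    - [[-5,65,-75],[-0.107,0,0]]
    - [[-6,80,-120],[-0.107,0,0]]

```text
time: 25.05
tool_pos: [625.7, -43.1, 306.4]
tcp_rot: [163.7, -0.1, 95.0]
ft_force: [1.9, 0.1, -2.1]
finger_gap: 12.5
grip_force: 108.6
```

>>> jog_arm:
  rows:
    - [[0,8,-40],[0.05,0,0]]
    - [[0,8,-40],[0.05,0,0]]
    - [[0,8,-40],[0.05,0,0]]
    - [[0,8,-40],[0.05,0,0]]

```text
time: 25.45
tool_pos: [621.4, -43.6, 346.4]
tcp_rot: [166.5, -0.0, 95.0]
ft_force: [-0.4, -0.4, -2.7]
finger_gap: 12.7
grip_force: 108.7
```

Run:
```python
from h import *
s,p,d=shot("wrist","w13"); print(s['ft_force'],s['tool_pos'],s['tcp_rot'])
H,S,V=cv2.split(cv2.cvtColor(p,cv2.COLOR_BGR2HSV))
for nm,m in(("red",(S>110)&((H<8)|(H>172))),("lil",(H>120)&(H<165)&(S>50))):
    for st,c,l in comps(cv2.morphologyEx(m.astype(np.uint8),cv2.MORPH_OPEN,np.ones((3,3))),150): print(nm,st,ray("wrist",c[0],c[1],20,s).round())
rel(now(),[(Rz(-12.9),[547.8,-264,130])])
```

```text
[-0.36678031 -0.35870885 -2.68647241] [621.36213347 -43.6269367  346.39567427] [ 1.66468401e+02 -2.16889297e-02  9.49957645e+01]
red [ 112  129   26   59 1149] [482. -38.  20.]
lil [ 133  130   25   58 1099] [508. -37.  20.]
lil [  68  138   51   63 2424] [443. -54.  20.]
[[-232.3, -49.1, 64.2], [0.38, -0.014, 0.315]] tcp [ 608. -278.  272.]
```

>>> jog_arm:
  rows:
    - [[-23,-5,6],[0.04,0,0.03]]
    - [[-70,-15,19],[0.115,-0.004,0.095]]
    - [[-116,-25,32],[0.19,-0.007,0.157]]
    - [[-163,-34,45],[0.27,-0.01,0.22]]
    - [[-205,-43,57],[0.335,-0.012,0.278]]
    - [[-232.3,-49.1,64.2],[0.38,-0.014,0.315]]
    - [[-232.3,-49.1,64.2],[0.38,-0.014,0.315]]
    - [[-232.3,-49.1,64.2],[0.38,-0.014,0.315]]

```text
time: 26.3
tool_pos: [608.4, -278.2, 271.6]
tcp_rot: [-171.5, -0.1, 77.0]
ft_force: [0.3, 0.1, -2.5]
finger_gap: 12.8
grip_force: 108.6
```

Run:
```python
from h import *
s,p,d=shot("wrist","w14"); print(s['tool_pos'],s['tcp_rot'],s['ft_force'])
rel(now(),[(Rz(-12.9),[547.8,-264,z]) for z in(130,60,15,5,2.5)])
```

```text
[ 608.41082941 -278.18390748  271.58956225] [-1.71527131e+02 -1.31060507e-01  7.69865048e+01] [ 0.33911999  0.10726428 -2.54853247]
[[-0.4, -0.1, 1.5], [0.003, -0.002, 0.0]] tcp [ 608. -278.  272.]
[[-0.6, 10.1, 70.8], [0.003, -0.002, 0.0]] tcp [ 608. -278.  202.]
[[-0.6, 16.6, 115.3], [0.003, -0.002, 0.0]] tcp [ 608. -278.  157.]
[[-0.7, 18.0, 125.2], [0.003, -0.002, 0.0]] tcp [ 608. -278.  147.]
[[-0.7, 18.4, 127.7], [0.003, -0.002, 0.0]] tcp [ 608. -278.  144.]
```

>>> jog_arm:
  rows:
    - [[0,4,30],[0,0,0]]
    - [[0,10,68],[0,0,0]]
    - [[-0.6,14,98],[0,0,0]]
    - [[-0.6,16.6,114],[0,0,0]]
    - [[-0.6,17.5,121],[0,0,0]]
    - [[-0.6,18,125],[0,0,0]]
    - [[-0.6,18.3,127.3],[0,0,0]]
    - [[-0.6,18.3,127.3],[0,0,0]]

```text
time: 27.15
tool_pos: [609.5, -278.9, 147.7]
tcp_rot: [-171.9, -0.0, 77.0]
ft_force: [-0.9, -0.7, -1.6]
finger_gap: 12.8
grip_force: 108.6
```

>>> jog_arm:
  rows:
    - [[0,0,0],[0,0,0]]
    - [[0,0,0],[0,0,0]]
    - [[0,0,0],[0,0,0]]
    - [[0,0,0],[0,0,0]]
    - [[0,0,0],[0,0,0]]
  grip: 60

```text
time: 27.65
tool_pos: [608.8, -278.6, 146.3]
tcp_rot: [-171.8, -0.0, 77.0]
ft_force: [0.3, -0.1, 0.0]
finger_gap: 60.0
grip_force: 0.0
```

>>> jog_arm:
  rows:
    - [[0,0,-15],[0,0,0]]
    - [[0,0,-50],[0,0,0]]
    - [[0,0,-90],[0,0,0]]
    - [[0,0,-130],[0,0,0]]
    - [[0,0,-150],[0,0,0]]
    - [[0,0,-150],[0,0,0]]

```text
time: 28.25
tool_pos: [631.6, -284.3, 301.1]
tcp_rot: [-172.3, 0.1, 77.0]
ft_force: [0.9, 0.5, 0.8]
finger_gap: 59.9
grip_force: 0.0
```

Run:
```python
from h import *
s,p,d=shot("wrist","w15"); print(s['tool_pos'],s['tcp_rot'],s['ft_force'])
q=shot("scene","s15")[1]
cv2.imwrite("pics/v15.png",np.hstack([cv2.resize(p,(400,300)),cv2.resize(q[140:320,130:370],(400,300))]))
# gauge features from wrist cloud
X=cloud("wrist",d,s)
m=(X[...,2]>150)&(X[...,2]<176)&(d>0)
for st,c,l in comps(m): print("knob?",st,X[l].mean(0),cv2.minAreaRect(X[l][:,:2].astype(np.float32)))
m=(X[...,2]>9)&(X[...,2]<19)&(d>0)&(X[...,1]<-300)&(X[...,0]<620)
for st,c,l in comps(m,500): print("base?",st,cv2.minAreaRect(X[l][:,:2].astype(np.float32)))
```

```text
[ 631.57995696 -284.29479939  301.12669856] [-1.72258926e+02  9.50016987e-02  7.70376364e+01] [0.87210009 0.45436424 0.75000207]
knob? [274 173  16   9  73] [ 616.68265699 -262.47739589  163.57102121] ((616.2486572265625, -263.4463806152344), (3.815976858139038, 16.457250595092773), 78.00650787353516)
knob? [204 324  20  29 375] [ 508.20578301 -414.92717379  166.87740741] ((508.1094665527344, -417.2023010253906), (14.003154754638672, 28.476177215576172), 6.6120734214782715)
base? [ 167  208  121   94 2993] ((478.64593505859375, -381.3285827636719), (66.3036880493164, 190.77951049804688), 46.94019317626953)
```

View pics/v15.png

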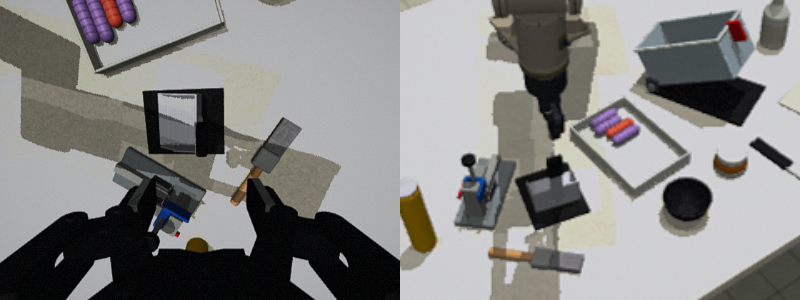

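Scoop stands on its mat, four rollers lie in the tray (scene crop 605-625,125), and the tub is still tipped. Now a closer look at the gauge.

Run:
```python
from h import *
print(delta((446,-357,290),R.from_euler('xyz',[180,0,137],degrees=True).as_matrix()))
```

```text
([-112.8, -160.4, 28.5], [-0.1291, -0.0748, -1.0447])
```

>>> jog_arm:
  rows:
    - [[-113,-160,28],[-0.129,-0.075,-1.045]]
    - [[-113,-160,28],[-0.129,-0.075,-1.045]]
    - [[-113,-160,28],[-0.129,-0.075,-1.045]]
    - [[-113,-160,28],[-0.129,-0.075,-1.045]]
    - [[-113,-160,28],[-0.129,-0.075,-1.045]]
    - [[-113,-160,28],[-0.129,-0.075,-1.045]]
    - [[-113,-160,28],[-0.129,-0.075,-1.045]]
    - [[-113,-160,28],[-0.129,-0.075,-1.045]]
    - [[-113,-160,28],[-0.129,-0.075,-1.045]]
    - [[-113,-160,28],[-0.129,-0.075,-1.045]]

```text
time: 29.35
tool_pos: [446.0, -356.8, 288.9]
tcp_rot: [-179.9, -0.2, 136.8]
ft_force: [0.4, -0.2, -0.4]
finger_gap: 59.8
grip_force: 0.0
```

Run:
```python
from h import *
s,p,d=shot("wrist","w16"); print(s['tool_pos'],s['tcp_rot'],s['qd'].round(2))
X=cloud("wrist",d,s); z=X[...,2]
for nm,lo,hi in(("knob",160,180),("bar",27,35),("base",9,19),("block",92,110),("foot",80,92)):
    m=(z>lo)&(z<hi)&(d>0)&(X[...,0]<600)&(X[...,1]<-250)&(X[...,1]>-520)&(X[...,0]>330)
    for st,c,l in comps(m,80): 
        a=cv2.minAreaRect(X[l][:,:2].astype(np.float32)); print(nm,st,X[l].mean(0).round(1),[np.round(k,1) for k in a])
cv2.imwrite("pics/v16.png",p)
```

```text
[ 446.00058409 -356.81544797  288.89045037] [-1.79945874e+02 -1.73109595e-01  1.36824137e+02] [ 0.18  0.08 -0.53  0.05 -0.11 -0.87]
knob [258 269  31  33 819] [ 497.5 -417.1  169.1] [array([ 499. , -418.6]), array([28.3, 28.9]), np.float64(50.2)]
bar [ 266  132   16   77 1086] [ 433.4 -359.6   31.1] [array([ 434.7, -360.7]), array([18. , 97.4]), np.float64(47.9)]
bar [370 202  51  28 137] [ 586.4 -285.3   31. ] [array([ 586.4, -285.1]), array([71.2,  1.6]), np.float64(77.1)]
base [ 281  131   28  135 2971] [ 474.9 -358.4   13.9] [array([ 486.5, -371. ]), array([ 35.9, 188.3]), np.float64(48.1)]
base [ 239  132   30  135 2708] [ 433.9 -399.4   13.9] [array([ 450.1, -411.6]), array([ 35.2, 188.3]), np.float64(47.8)]
base [368 199  48  26 156] [ 586.7 -284.2   14. ] [array([ 586.6, -284.3]), array([70. ,  1.5]), np.float64(76.7)]
block [417 231  17  17 132] [ 598.6 -282.   100. ] [array([ 598.1, -279.7]), array([18.5,  3.8]), np.float64(89.7)]
block [ 254  247   43   44 1058] [ 505.7 -420.3  101.2] [array([ 511.3, -429.9]), array([48.5, 51.2]), np.float64(47.5)]
foot [254 208  42  43 821] [ 478.1 -400.    87.9] [array([ 477.6, -399.9]), array([48.1, 46.6]), np.float64(48.7)]
foot [413 224  21  16 128] [ 597.5 -277.7   86. ] [array([ 597.4, -276.4]), array([24.9,  5. ]), np.float64(89.3)]
```

View pics/v16.png

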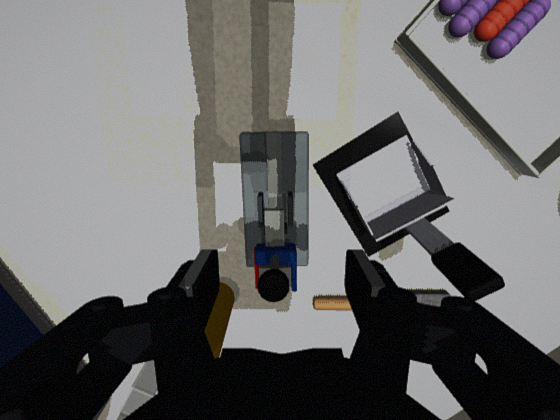

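Gauge: yaw −42°, rest at (468.6,−391.4). In the picture the bar is at (274,170) and the knob at (274,285). Next, go over the tray to separate and pick the last lilac roller.

Run:
```python
from h import *
print(delta((512,-37,200),R.from_euler('xyz',[180,0,95],degrees=True).as_matrix()))
```

```text
([170.4, 278.6, 89.3], [-0.0018, -0.0022, 0.7308])
```

>>> jog_arm:
  rows:
    - [[170,278,20],[0,0,0.73]]
    - [[170,278,20],[0,0,0.73]]
    - [[170,278,20],[0,0,0.73]]
    - [[170,278,20],[0,0,0.73]]
    - [[170,278,20],[0,0,0.73]]
    - [[170,278,20],[0,0,0.73]]
    - [[170,278,50],[0,0,0.73]]
    - [[170,278,89],[0,0,0.73]]
    - [[170,278,89],[0,0,0.73]]
    - [[170,278,89],[0,0,0.73]]
  grip: 0
  force: 20

```text
time: 30.4
tool_pos: [510.5, -37.8, 200.6]
tcp_rot: [-179.8, -0.0, 95.2]
ft_force: [-0.7, -0.1, 1.0]
finger_gap: 0.1
grip_force: 0.0
```

```bash
cat >> h.py <<'E'
def rollers(p,s,z=25,n="wrist"):
    H,S,V=cv2.split(cv2.cvtColor(p,cv2.COLOR_BGR2HSV)); out=[]
    for nm,m in(("red",(S>110)&((H<8)|(H>172))),("lil",(H>120)&(H<165)&(S>50))):
        for st,c,l in comps(cv2.morphologyEx(m.astype(np.uint8),cv2.MORPH_OPEN,np.ones((3,3))),150):
            v,u=np.where(l); W=np.array([ray(n,a,b,z,s)[:2] for a,b in zip(u[::7],v[::7])],np.float32)
            (x,y),(w,h),a=cv2.minAreaRect(W); a=a if w>h else a+90
            print(nm,st.tolist(),(round(x,1),round(y,1)),"LxW",round(max(w,h)),round(min(w,h)),"axis",round(a,1))
E
python3 - <<'E'
from h import *
s,p,d=shot("wrist","w17"); print(s['tool_pos'],s['tcp_rot'],s['qd'].round(2)); rollers(p,s)
E
```

```text
[510.54017726 -37.82544819 200.60965525] [-1.79773178e+02 -4.93386435e-02  9.51650934e+01] [-1.28 -1.59 -3.13  0.09  0.04 -0.2 ]
red [242, 147, 26, 75, 1735] (482.0, -37.5) LxW 77 25 axis 95.4
lil [268, 149, 25, 75, 1713] (507.7, -37.2) LxW 77 25 axis 95.7
lil [191, 157, 53, 80, 3407] (444.9, -54.2) LxW 84 51 axis 95.7
```

>>> jog_arm:
  rows:
    - [[0.6,-2.5,40],[0,0,0]]
    - [[0.6,-2.5,85],[0,0,0]]
    - [[0.6,-2.5,130],[0,0,0]]
    - [[0.6,-2.5,155],[0,0,0]]
    - [[0.6,-2.5,165],[0,0,0]]
    - [[0.6,-2.5,170],[0,0,0]]
    - [[0.6,-2.5,171],[0,0,0]]

```text
time: 31.15
tool_pos: [510.2, -38.2, 31.8]
tcp_rot: [179.9, 0.0, 95.1]
ft_force: [-0.4, -1.1, 0.8]
finger_gap: 0.2
grip_force: 0.0
```

>>> jog_arm:
  rows:
    - [[0,4,0.5],[0,0,0]]
    - [[0,12,0.5],[0,0,0]]
    - [[0,22,0.5],[0,0,0]]
    - [[0,32,0.5],[0,0,0]]
    - [[0,42,0.5],[0,0,0]]
    - [[0,52,0.5],[0,0,0]]
    - [[0,60,0.5],[0,0,0]]
    - [[0,60,-20],[0,0,0]]
    - [[0,60,-60],[0,0,0]]
    - [[0,60,-100],[0,0,0]]

```text
time: 32.15
tool_pos: [567.6, -31.8, 129.7]
tcp_rot: [-179.8, -0.1, 95.2]
ft_force: [1.4, 0.1, 0.2]
finger_gap: -0.1
grip_force: 0.0
```

Run:
```python
from h import *
s,p,d=shot("wrist","w18"); print(s['tool_pos'],s['tcp_rot'],s['qd'].round(2)); rollers(p,s)
```

```text
[567.59276289 -31.7830561  129.67897894] [-1.79755099e+02 -7.41412721e-02  9.51945333e+01] [-1.200e-01 -2.483e+01 -1.939e+01 -7.000e-02  4.197e+01  2.000e-02]
red [159, 155, 38, 94, 2790] (483.0, -37.4) LxW 77 26 axis 95.0
lil [192, 157, 36, 94, 2787] (509.1, -36.7) LxW 78 26 axis 96.0
lil [95, 168, 74, 99, 5490] (445.4, -54.2) LxW 84 52 axis 94.5
```

>>> jog_arm:
  rows:
    - [[0,-62,0],[0,0,0]]
    - [[0,-62,50],[0,0,0]]
    - [[0,-62,90],[0,0,0]]
    - [[0,-62,100],[0,0,0]]
    - [[0,-62,102],[0,0,0]]
    - [[0,-62,104.5],[0,0,0]]
    - [[0,-62,104.5],[0,0,0]]

```text
time: 32.9
tool_pos: [512.1, -36.8, 30.6]
tcp_rot: [179.5, -0.0, 95.2]
ft_force: [0.4, 8.3, 27.5]
finger_gap: 0.1
grip_force: 13.5
```

>>> jog_arm:
  rows:
    - [[0,4,0],[0,0,0]]
    - [[0,10,0],[0,0,0]]
    - [[0,18,0],[0,0,0]]
    - [[0,26,0],[0,0,0]]
    - [[0,34,0],[0,0,0]]
    - [[0,42,0],[0,0,0]]
    - [[0,50,0],[0,0,0]]

```text
time: 33.6
tool_pos: [556.6, -33.0, 25.0]
tcp_rot: [-179.9, -0.0, 95.2]
ft_force: [-0.1, -0.2, 0.4]
finger_gap: -0.0
grip_force: 0.0
```

>>> jog_arm:
  rows:
    - [[0,0,-15],[0,0,0]]
    - [[0,0,-50],[0,0,0]]
    - [[0,0,-95],[0,0,0]]
    - [[0,0,-120],[0,0,0]]
    - [[0,0,-120],[0,0,0]]
    - [[0,0,-120],[0,0,0]]
  grip: 50

```text
time: 34.2
tool_pos: [556.7, -33.3, 146.4]
tcp_rot: [180.0, -0.0, 95.2]
ft_force: [0.4, -0.2, 0.1]
finger_gap: 49.7
grip_force: 0.0
```

Run:
```python
from h import *
s,p,d=shot("wrist","w19"); print(s['tool_pos'],s['tcp_rot'],s['qd'].round(2)); rollers(p,s)
```

```text
[556.67056727 -33.28912048 146.4407196 ] [ 1.79994591e+02 -9.50063584e-03  9.51766053e+01] [ 0.13  1.79  2.27 -0.02 -0.52  0.  ]
red [180, 152, 35, 89, 2507] (483.7, -37.2) LxW 77 26 axis 95.7
lil [238, 155, 31, 88, 2390] (531.7, -35.0) LxW 77 25 axis 95.7
lil [118, 164, 69, 94, 4924] (446.3, -53.7) LxW 84 53 axis 95.4
```

>>> jog_arm:
  rows:
    - [[19.5,-24.2,0],[0,0,0.008]]
    - [[19.5,-24.2,40],[0,0,0.008]]
    - [[19.5,-24.2,80],[0,0,0.008]]
    - [[19.5,-24.2,110],[0,0,0.008]]
    - [[19.5,-24.2,125],[0,0,0.008]]
    - [[19.5,-24.2,132],[0,0,0.008]]
    - [[19.5,-24.2,136],[0,0,0.008]]
    - [[19.5,-24.2,136],[0,0,0.008]]
  grip: 34

```text
time: 35.05
tool_pos: [531.0, -15.9, 9.9]
tcp_rot: [-180.0, -0.0, 94.7]
ft_force: [1.0, 0.9, 0.3]
finger_gap: 33.7
grip_force: 0.0
```

>>> jog_arm:
  rows:
    - [[0,0,0],[0,0,0]]
    - [[0,0,0],[0,0,0]]
    - [[0,0,0],[0,0,0]]
    - [[0,0,0],[0,0,0]]
    - [[0,0,0],[0,0,0]]
  grip: 10
  force: 20

```text
time: 35.55
tool_pos: [531.5, -15.9, 10.6]
tcp_rot: [179.9, -0.0, 94.7]
ft_force: [0.2, 0.2, 5.8]
finger_gap: 25.2
grip_force: 22.7
```

>>> jog_arm:
  rows:
    - [[0,0,-15],[0,0,0]]
    - [[0,0,-45],[0,0,0]]
    - [[0,0,-80],[0,0,0]]
    - [[0,0,-115],[0,0,0]]
    - [[0,0,-150],[0,0,0]]
    - [[0,0,-170],[0,0,0]]
    - [[0,0,-170],[0,0,0]]
    - [[0,0,-170],[0,0,0]]

```text
time: 36.35
tool_pos: [530.6, -15.9, 179.7]
tcp_rot: [-180.0, -0.0, 94.7]
ft_force: [0.5, 0.3, -0.3]
finger_gap: 24.9
grip_force: 22.1
```

Run:
```python
from h import *
s,p,d=shot("wrist","w20"); print(s['tool_pos'],s['tcp_rot'],s['finger_gap'],s['qd'].round(2)); rollers(p,s)
cv2.imwrite("pics/v20.png",cv2.resize(p,(480,360)))
G=R.from_euler('xyz',[180,0,138],degrees=True).as_matrix(); gx=np.array([.743,-.669]); rest=np.array([468.6,-391.4])
for a,z in((-130,100),):
    print(delta((*(rest+a*gx),z),G))
```

```text
[530.59155093 -15.8961241  179.72474297] [-1.79970246e+02 -2.35045481e-02  9.47298494e+01] 24.911970679337415 [ 0.06  1.48  1.97  0.   -0.39  0.02]
red [218, 170, 29, 77, 1877] (483.0, -36.8) LxW 77 26 axis 96.0
lil [164, 181, 58, 82, 3729] (445.6, -53.9) LxW 84 52 axis 95.3
lil [254, 228, 56, 126, 6370] (538.5, -125.2) LxW 147 57 axis 93.4
([-274.7, -180.9, 78.7], [-0.0022, -0.0019, -0.7552])
```

View pics/v20.png

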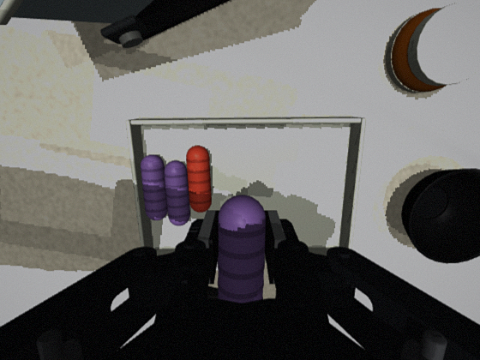

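Run:
```python
from h import *
G=R.from_euler('xyz',[180,0,138],degrees=True).as_matrix(); gx=np.array([.743,-.669]); rest=np.array([468.6,-391.4])
print(delta((*(rest-110*gx),170),G))
```

```text
([-289.2, -167.4, 8.7], [-0.0022, -0.0019, -0.7552])
```

>>> jog_arm:
  rows:
    - [[-40,-23,0],[0,0,-0.1]]
    - [[-80,-46,0],[0,0,-0.2]]
    - [[-120,-69,0],[0,0,-0.31]]
    - [[-160,-92,0],[0,0,-0.42]]
    - [[-200,-115,3],[0,0,-0.52]]
    - [[-240,-138,5],[0,0,-0.63]]
    - [[-270,-156,8],[0,0,-0.71]]
    - [[-289,-167.4,9],[0,0,-0.755]]
    - [[-289,-167.4,9],[0,0,-0.755]]
    - [[-289,-167.4,9],[0,0,-0.755]]

```text
time: 37.4
tool_pos: [386.6, -317.0, 168.6]
tcp_rot: [-180.0, -0.3, 137.9]
ft_force: [-0.2, 0.0, 0.3]
finger_gap: 25.0
grip_force: 22.1
```

Run:
```python
from h import *
s,p,d=shot("wrist","w21"); print(s['tool_pos'],s['tcp_rot'],s['finger_gap'],s['qd'].round(2))
G=R.from_euler('xyz',[180,0,138],degrees=True).as_matrix(); gx=np.array([.743,-.669]); rest=np.array([468.6,-391.4])
for a,z in((-110,52),(-35,52),(-35,36.5)): print(delta((*(rest+a*gx),z),G))
X=cloud("wrist",d,s); z=X[...,2]; gy=np.array([.669,.743]); 
u=(X[...,:2]-rest)@gx; w=(X[...,:2]-rest)@gy
m=(d>0)&(abs(z-31)<3)&(abs(w)<20)&(abs(u)<100); print("bar lat",np.percentile(w[m],[2,50,98]),"u",np.percentile(u[m],[2,98]))
m=(d>0)&(abs(z-170)<6)&(abs(w)<30)&(abs(u-41)<30); print("knob",u[m].mean(),w[m].mean(),m.sum())
```

```text
[ 386.62886466 -317.04522533  168.62036936] [-179.99699078   -0.26610275  137.85004248] 24.996247865730012 [ 1.68 -0.59 -0.1   0.09  0.05  0.32]
([-1.0, -1.0, 117.0], [-0.0, -0.0039, -0.0013])
([-76.0, -0.9, 116.7], [-0.0, -0.0039, -0.0013])
([-76.0, -0.9, 132.2], [-0.0, -0.0039, -0.0013])
bar lat [-8.43042163 -0.05690565  8.29569326] u [-94.67637157 -82.47373583]
knob nan nan 0<stdin>:8: RuntimeWarning: Mean of empty slice.
  ret = ret.dtype.type(ret / rcount)
```

>>> jog_arm:
  rows:
    - [[-1,-1,30],[0,-0.004,0]]
    - [[-1,-1,65],[0,-0.004,0]]
    - [[-1,-1,95],[0,-0.004,0]]
    - [[-1,-1,112],[0,-0.004,0]]
    - [[-1,-1,117],[0,-0.004,0]]
    - [[-1,-1,117],[0,-0.004,0]]

```text
time: 38.05
tool_pos: [387.4, -317.7, 52.6]
tcp_rot: [-180.0, 0.0, 138.0]
ft_force: [-0.7, -0.5, 0.3]
finger_gap: 25.3
grip_force: 22.1
```

>>> jog_arm:
  rows:
    - [[-6,0,0],[0,0,0]]
    - [[-16,0,0],[0,0,0]]
    - [[-26,0,0],[0,0,0]]
    - [[-36,0,0],[0,0,0]]
    - [[-46,0,0],[0,0,0]]
    - [[-56,0,0],[0,0,0]]
    - [[-66,0,0],[0,0,0]]
    - [[-73,0,0],[0,0,0]]
    - [[-75,0,0],[0,0,0]]
    - [[-75,0,0],[0,0,0]]

```text
time: 39.05
tool_pos: [443.2, -369.3, 53.4]
tcp_rot: [-180.0, 0.1, 138.0]
ft_force: [-1.0, -0.5, -1.0]
finger_gap: 24.8
grip_force: 22.1
```

Run:
```python
from h import *
s=r.sense(); print(s['tool_pos'],s['ft_force'],s['finger_gap'])
G=R.from_euler('xyz',[180,0,138],degrees=True).as_matrix(); gx=np.array([.743,-.669]); rest=np.array([468.6,-391.4])
for a,z in((-35,36.5),): print(delta((*(rest+a*gx),z),G))
```

```text
[ 443.24922819 -369.33739028   53.38828875] [-0.99566792 -0.5319583  -1.01861235] 24.774727779574082
([1.4, 0.6, 16.9], [-0.0006, 0.0023, -0.0002])
```

>>> jog_arm:
  rows:
    - [[1.4,0.6,4],[0,0,0]]
    - [[1.4,0.6,9],[0,0,0]]
    - [[1.4,0.6,13],[0,0,0]]
    - [[1.4,0.6,15.5],[0,0,0]]
    - [[1.4,0.6,17],[0,0,0]]
    - [[1.4,0.6,17],[0,0,0]]

```text
time: 39.65
tool_pos: [442.6, -367.9, 36.7]
tcp_rot: [-180.0, 0.1, 138.0]
ft_force: [0.8, 0.4, -0.5]
finger_gap: 24.7
grip_force: 22.2
```

>>> jog_arm:
  rows:
    - [[0,0,0],[0,0,0]]
    - [[0,0,0],[0,0,0]]
    - [[0,0,0],[0,0,0]]
    - [[0,0,0],[0,0,0]]
  grip: 42

```text
time: 40.05
tool_pos: [442.6, -368.0, 36.5]
tcp_rot: [-180.0, 0.2, 138.0]
ft_force: [-0.2, -0.6, 0.6]
finger_gap: 42.1
grip_force: 0.0
```

>>> jog_arm:
  rows:
    - [[5,0,0],[0,0,0]]
    - [[20,0,0],[0,0,0]]
    - [[45,0,0],[0,0,0]]
    - [[70,0,0],[0,0,0]]
    - [[80,0,-30],[0,0,0]]
    - [[80,0,-75],[0,0,0]]
    - [[80,0,-120],[0,0,0]]
    - [[80,0,-160],[0,0,0]]
    - [[80,0,-180],[0,0,0]]
    - [[80,0,-180],[0,0,0]]

```text
time: 41.05
tool_pos: [384.3, -315.4, 220.8]
tcp_rot: [-179.9, 0.6, 138.0]
ft_force: [-0.0, -0.8, 0.1]
finger_gap: 42.0
grip_force: 0.0
```

Run:
```python
from h import *
s,p,d=shot("wrist","w22"); print(s['tool_pos'],s['tcp_rot'],s['qd'].round(2)); rollers(p,s,50)
cv2.imwrite("pics/v22.png",cv2.resize(p[60:330,150:450],(600,540)))
G=R.from_euler('xyz',[180,0,138],degrees=True).as_matrix(); gx=np.array([.743,-.669]); rest=np.array([468.6,-391.4])
for a,z in((41,210),(41,172)): print(delta((*(rest+a*gx),z),G))
```

```text
[ 384.28945576 -315.44002848  220.81566526] [-179.94093736    0.58015875  137.9879135 ] [ 0.03  2.3   3.91  0.11 -2.48  0.09]
red [515, 51, 45, 55, 1231] (471.1, -70.7) LxW 50 23 axis 97.4
lil [477, 2, 83, 98, 4170] (436.8, -74.1) LxW 81 44 axis 95.5
lil [269, 239, 25, 57, 1256] (449.9, -375.8) LxW 67 26 axis 136.0
([-155.5, -0.1, 9.2], [-0.0008, 0.0065, -0.0002])
([-155.3, -0.0, 47.2], [-0.0008, 0.0065, -0.0002])
```

View pics/v22.png

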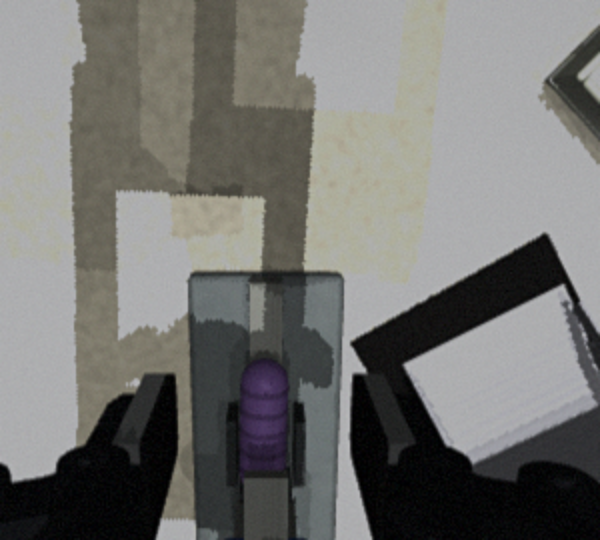

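The roller lies in the cradle at (263,415) under the foot. I have now viewed 18 pictures, over the 14 allowed, so I'll go on by numbers alone. Next, shut the fingers and press the knob.

>>> jog_arm:
  rows:
    - [[-25,0,0],[0,0.006,0]]
    - [[-60,0,0],[0,0.006,0]]
    - [[-95,0,2],[0,0.006,0]]
    - [[-130,0,5],[0,0.006,0]]
    - [[-155.5,0,9],[0,0.006,0]]
    - [[-155.5,0,25],[0,0.006,0]]
    - [[-155.5,0,40],[0,0.006,0]]
    - [[-155.5,0,46],[0,0.006,0]]
    - [[-155.5,0,46],[0,0.006,0]]
  grip: 0

```text
time: 42.0
tool_pos: [497.0, -416.7, 168.6]
tcp_rot: [-180.0, -0.4, 138.0]
ft_force: [-0.8, 1.5, 2.3]
finger_gap: 0.1
grip_force: 1.0
```

Run:
```python
from h import *
s=r.sense(); print(s['tool_pos'],s['ft_force'])
rest=np.array([468.6,-391.4]); v=s['tool_pos'][:2]-rest; print("gauge x,y",v@[.743,-.669],v@[.669,.743])
```

```text
[ 496.96727801 -416.68612152  168.5954864 ] [-0.78136537  1.45589784  2.2984204 ]
gauge x,y 37.993302858906205 0.1901207058318408
```

>>> jog_arm:
  rows:
    - [[-2,0,4],[0,0,0]]
    - [[-2,0,8],[0,0,0]]
    - [[-2,0,12],[0,0,0]]
    - [[-2,0,16],[0,0,0]]
    - [[-2,0,20],[0,0,0]]
    - [[-2,0,23],[0,0,0]]
    - [[-2,0,25],[0,0,0]]
    - [[-2,0,26],[0,0,0]]
    - [[-2,0,26],[0,0,0]]

```text
time: 42.9
tool_pos: [500.3, -419.8, 146.8]
tcp_rot: [-180.0, -0.1, 138.0]
ft_force: [-4.6, 3.7, 14.1]
finger_gap: 0.0
grip_force: 7.0
```

>>> jog_arm:
  rows:
    - [[0,0,0.5],[0,0,0]]
    - [[0,0,1],[0,0,0]]
    - [[0,0,1],[0,0,0]]
    - [[0,0,1],[0,0,0]]
    - [[0,0,1],[0,0,0]]

```text
time: 43.4
tool_pos: [500.3, -419.8, 146.7]
tcp_rot: [-180.0, -0.1, 138.0]
ft_force: [-6.5, 7.1, 20.0]
finger_gap: -0.1
grip_force: 9.5
```

The foot is down on the roller (23 mm travel, force rising to 20 N). Hold for two seconds, then let it up.

>>> jog_arm:
  rows:
    - [[0,0,0],[0,0,0]]
    - [[0,0,0],[0,0,0]]
    - [[0,0,0],[0,0,0]]
    - [[0,0,0],[0,0,0]]
    - [[0,0,0],[0,0,0]]
    - [[0,0,0],[0,0,0]]
    - [[0,0,0],[0,0,0]]
    - [[0,0,0],[0,0,0]]
    - [[0,0,0],[0,0,0]]
    - [[0,0,0],[0,0,0]]

```text
time: 44.4
tool_pos: [500.3, -419.8, 146.7]
tcp_rot: [-180.0, -0.1, 138.0]
ft_force: [-5.4, 5.7, 19.0]
finger_gap: -0.1
grip_force: 9.5
```

>>> jog_arm:
  rows:
    - [[0,0,0],[0,0,0]]
    - [[0,0,0],[0,0,0]]
    - [[0,0,0],[0,0,0]]
    - [[0,0,0],[0,0,0]]
    - [[0,0,0],[0,0,0]]
    - [[0,0,0],[0,0,0]]
    - [[0,0,0],[0,0,0]]
    - [[0,0,0],[0,0,0]]
    - [[0,0,0],[0,0,0]]
    - [[0,0,0],[0,0,0]]

```text
time: 45.4
tool_pos: [500.3, -419.8, 146.7]
tcp_rot: [-180.0, -0.1, 138.0]
ft_force: [-5.4, 5.5, 18.7]
finger_gap: -0.0
grip_force: 9.5
```

>>> jog_arm:
  rows:
    - [[2,0,-5],[0,0,0]]
    - [[2,0,-12],[0,0,0]]
    - [[2,0,-20],[0,0,0]]
    - [[2,0,-30],[0,0,0]]
    - [[2,0,-50],[0,0,0]]
    - [[10,0,-70],[0,0,0]]
    - [[40,0,-75],[0,0,0]]
    - [[80,0,-75],[0,0,0]]
    - [[120,0,-75],[0,0,0]]
    - [[155,0,-75],[0,0,0]]

```text
time: 46.4
tool_pos: [383.3, -314.3, 218.8]
tcp_rot: [-180.0, -0.3, 138.0]
ft_force: [-0.2, 1.1, 0.5]
finger_gap: -0.1
grip_force: 0.0
```

>>> jog_arm:
  rows:
    - [[5,0,0],[0,0,0]]
    - [[5,0,0],[0,0,0]]
    - [[5,0,0],[0,0,0]]
  grip: 42

```text
time: 46.7
tool_pos: [381.7, -313.1, 219.7]
tcp_rot: [-180.0, -0.1, 138.0]
ft_force: [-0.1, -0.4, -0.1]
finger_gap: 41.5
grip_force: 0.0
```

Run:
```python
from h import *
s,p,d=shot("wrist","w23"); print(s['tool_pos'],s['tcp_rot'],s['finger_gap']); rollers(p,s,50)
X=cloud("wrist",d,s); gx=np.array([.743,-.669]); gy=np.array([.669,.743]); rest=np.array([468.6,-391.4])
u=(X[...,:2]-rest)@gx; w=(X[...,:2]-rest)@gy
m=(d>0)&(abs(w)<10)&(u>-11)&(u<25)&(X[...,2]>60); print("foot top z",np.median(X[m][:,2]) if m.sum() else None,m.sum())
m=(d>0)&(abs(w)<20)&(u>15)&(u<70)&(X[...,2]>110); print("knob",m.sum(),X[m][:,2].max() if m.sum() else None)
G=R.from_euler('xyz',[180,0,138],degrees=True).as_matrix()
for a,z in((-112,37.5),(-37,37.5)): print(delta((*(rest+a*gx),z),G))
```

```text
[ 381.74686378 -313.05028324  219.68087713] [-1.79963350e+02 -1.49036169e-01  1.37982784e+02] 41.47368543441752
red [514, 55, 46, 57, 1280] (470.7, -69.7) LxW 53 23 axis 97.2
lil [475, 10, 85, 96, 4094] (436.6, -74.5) LxW 81 44 axis 94.8
lil [269, 245, 25, 56, 1262] (449.6, -375.4) LxW 66 25 axis 137.4
foot top z 88.06577497607276 697
knob 0 None
([-5.3, 0.0, 182.1], [-0.0006, -0.0028, -0.0003])
([-80.3, 0.1, 181.8], [-0.0006, -0.0028, -0.0003])
```

Foot sprang back up (top at 88 mm) and the roller has not moved. Fetch it back.

>>> jog_arm:
  rows:
    - [[-5,0,40],[0,0,0]]
    - [[-5,0,88],[0,0,0]]
    - [[-5,0,130],[0,0,0]]
    - [[-5,0,165],[0,0,0]]
    - [[-5,0,180],[0,0,0]]
    - [[-8,0,181.5],[0,0,0]]
    - [[-25,0,181.5],[0,0,0]]
    - [[-48,0,181.5],[0,0,0]]
    - [[-70,0,181.5],[0,0,0]]
    - [[-80,0,181.5],[0,0,0]]

```text
time: 47.75
tool_pos: [442.6, -368.2, 39.2]
tcp_rot: [-180.0, 0.0, 138.0]
ft_force: [0.0, 0.1, 0.3]
finger_gap: 42.2
grip_force: 0.0
```

>>> jog_arm:
  rows:
    - [[0,0,0],[0,0,0]]
    - [[0,0,0],[0,0,0]]
    - [[0,0,0],[0,0,0]]
    - [[0,0,0],[0,0,0]]
    - [[0,0,0],[0,0,0]]
  grip: 10

```text
time: 48.25
tool_pos: [440.4, -366.0, 38.4]
tcp_rot: [-180.0, -0.1, 138.0]
ft_force: [1.3, -0.7, 5.9]
finger_gap: 25.1
grip_force: 19.8
```

>>> jog_arm:
  rows:
    - [[0,0,-5],[0,0,0]]
    - [[0,0,-11],[0,0,0]]
    - [[0,0,-15],[0,0,0]]
    - [[0,0,-15],[0,0,0]]
    - [[12,0,-15],[0,0,0]]
    - [[28,0,-15],[0,0,0]]
    - [[45,0,-15],[0,0,0]]
    - [[62,0,-15],[0,0,0]]
    - [[75,0,-15],[0,0,0]]
    - [[80,0,-20],[0,0,0]]

```text
time: 49.25
tool_pos: [379.3, -310.7, 56.8]
tcp_rot: [-180.0, -0.4, 138.0]
ft_force: [0.4, 0.2, 0.3]
finger_gap: 25.0
grip_force: 19.8
```

>>> jog_arm:
  rows:
    - [[0,0,-30],[0,0,0]]
    - [[0,0,-70],[0,0,0]]
    - [[0,0,-110],[0,0,0]]
    - [[0,0,-125],[0,0,0]]
    - [[0,0,-125],[0,0,0]]

```text
time: 49.75
tool_pos: [382.7, -314.1, 186.4]
tcp_rot: [-179.9, 0.2, 138.0]
ft_force: [-0.2, 0.4, -0.5]
finger_gap: 25.1
grip_force: 19.8
```

Run:
```python
from h import *
s=r.sense(); print(s['tool_pos'],s['tcp_rot'],s['finger_gap'])
G=R.from_euler('xyz',[180,0,95.3],degrees=True).as_matrix()
# roller centre at (560,-45): TCP = centre + 19 along tool x
c=np.array([560,-45])+19*np.array([np.cos(np.radians(95.3)),np.sin(np.radians(95.3))]); print(c)
print(delta((*c,175),G))
```

```text
[ 382.74562731 -314.0999815   186.35278305] [-1.79944424e+02  1.70129710e-01  1.37984458e+02] 25.068649528770674
[558.24495884 -26.08123073]
([62.4, 331.5, 10.8], [0.0002, 0.0032, 0.745])
```

>>> jog_arm:
  rows:
    - [[6,33,0],[0,0,0.075]]
    - [[14,75,0],[0,0,0.17]]
    - [[23,120,0],[0,0,0.27]]
    - [[31,165,2],[0,0,0.37]]
    - [[39,210,4],[0,0,0.47]]
    - [[48,255,6],[0,0,0.57]]
    - [[56,297,8],[0,0,0.67]]
    - [[62,325,10],[0,0,0.73]]
    - [[62.4,331.5,11],[0,0.003,0.745]]
    - [[62.4,331.5,11],[0,0.003,0.745]]

```text
time: 50.75
tool_pos: [555.8, -23.5, 169.6]
tcp_rot: [-179.6, -0.3, 95.4]
ft_force: [0.2, -0.1, 0.2]
finger_gap: 25.1
grip_force: 19.8
```

Run:
```python
from h import *
s,p,d=shot("wrist","w24"); print(s['tool_pos'],s['tcp_rot'],s['finger_gap'],s['qd'].round(1)); rollers(p,s)
G=R.from_euler('xyz',[180,0,95.3],degrees=True).as_matrix()
print(delta((558,-26,60),G),delta((558,-26,12.5),G))
```

```text
[555.82906424 -23.54248143 169.58327876] [-179.59149168   -0.31224384   95.43711322] 25.13952989441207 [-2.2 -1.5  0.6 -0.6  0.5 -2. ]
red [190, 161, 31, 81, 2092] (483.4, -37.1) LxW 77 25 axis 96.8
lil [134, 172, 61, 86, 4088] (446.0, -54.2) LxW 84 52 axis 95.9
lil [254, 230, 56, 125, 6196] (564.1, -127.3) LxW 140 54 axis 94.2
([-2.3, 2.9, 110.0], [-0.0067, -0.005, 0.0018]) ([-2.5, 3.2, 157.5], [-0.0067, -0.005, 0.0018])
```

>>> jog_arm:
  rows:
    - [[-2,3,40],[0,0,0]]
    - [[-2,3,80],[0,0,0]]
    - [[-2,3,115],[0,0,0]]
    - [[-2,3,140],[0,0,0]]
    - [[-2,3,151],[0,0,0]]
    - [[-2,3,156],[0,0,0]]
    - [[-2,3,157.5],[0,0,0]]
    - [[-2,3,157.5],[0,0,0]]

```text
time: 51.6
tool_pos: [560.2, -25.8, 15.7]
tcp_rot: [-179.9, -0.2, 95.3]
ft_force: [0.4, 0.6, 0.4]
finger_gap: 24.8
grip_force: 19.8
```

>>> jog_arm:
  rows:
    - [[0,0,0],[0,0,0]]
    - [[0,0,0],[0,0,0]]
    - [[0,0,0],[0,0,0]]
    - [[0,0,0],[0,0,0]]
  grip: 42

```text
time: 52.0
tool_pos: [559.3, -25.3, 14.6]
tcp_rot: [-179.8, -0.3, 95.3]
ft_force: [-0.4, -0.2, 0.3]
finger_gap: 42.2
grip_force: 0.0
```

>>> jog_arm:
  rows:
    - [[0,0,-15],[0,0,0]]
    - [[0,0,-50],[0,0,0]]
    - [[0,0,-95],[0,0,0]]
    - [[0,0,-140],[0,0,0]]
    - [[0,0,-190],[0,0,0]]
    - [[0,0,-240],[0,0,0]]
    - [[0,0,-285],[0,0,0]]
    - [[0,0,-300],[0,0,0]]
    - [[0,0,-300],[0,0,0]]

```text
time: 52.9
tool_pos: [561.7, -26.9, 319.0]
tcp_rot: [179.8, -0.2, 95.3]
ft_force: [-0.3, -0.3, 0.6]
finger_gap: 41.9
grip_force: 0.0
```

Run:
```python
from h import *
s,p,d=shot("wrist","w25"); print(s['tool_pos'],s['tcp_rot'],s['finger_gap']); rollers(p,s)
print(delta((495,238,400),R.from_euler('xyz',[180,28.65,-153.07],degrees=True).as_matrix()))
T=tub(.5); print((T@np.array([144,0,77,1]))[:3], R.from_euler('xyz',[180,28.65,-153.07],degrees=True).as_matrix().round(2).tolist(),T[:3,:3].round(2).tolist())
```

```text
[561.72455333 -26.85917678 319.03949595] [ 1.79811769e+02 -1.78480216e-01  9.53067401e+01] 41.89738240661689
red [214, 146, 21, 55, 962] (483.3, -37.7) LxW 75 26 axis 96.2
lil [177, 153, 40, 60, 1912] (445.6, -54.8) LxW 84 51 axis 96.5
lil [271, 158, 19, 54, 900] (561.4, -46.8) LxW 75 24 axis 94.8
([270.0, -41.1, -83.0], [-0.4824, -0.3336, -1.9027])
[546.82126477 264.82679439 215.09080632] [[-0.78, -0.45, 0.43], [-0.4, 0.89, 0.22], [-0.48, 0.0, -0.88]] [[0.78, -0.45, -0.43], [0.4, 0.89, -0.22], [0.48, 0.0, 0.88]]
```

All four rollers are in the tray again. Now back to the tub handle.

>>> jog_arm:
  rows:
    - [[27,-4,-30],[-0.05,-0.033,-0.19]]
    - [[60,-9,-60],[-0.1,-0.07,-0.4]]
    - [[100,-15,-83],[-0.16,-0.11,-0.63]]
    - [[135,-20,-83],[-0.2,-0.14,-0.8]]
    - [[170,-26,-83],[-0.24,-0.17,-0.95]]
    - [[200,-30,-83],[-0.28,-0.2,-1.1]]
    - [[230,-35,-83],[-0.32,-0.22,-1.25]]
    - [[270,-41,-83],[-0.35,-0.245,-1.4]]
    - [[270,-41,-83],[-0.39,-0.27,-1.55]]
    - [[270,-41,-83],[-0.43,-0.3,-1.7]]
  grip: 50

```text
time: 53.95
tool_pos: [493.5, 239.5, 395.1]
tcp_rot: [174.3, 22.0, 178.0]
ft_force: [-0.1, -0.3, -0.0]
finger_gap: 49.8
grip_force: 0.0
```

Run:
```python
from h import *
T=tub(.5); G=R.from_euler('xyz',[180,28.65,-153.07],degrees=True).as_matrix()
for z in(210,): print(delta((T@np.array([144,0,z,1]))[:3],G),(T@np.array([144,0,z,1]))[:3])
print(r.sense()['joint_pos'])
```

```text
([26.9, -9.4, 56.7], [-0.1177, -0.0897, -0.4604]) [489.97215984 235.94816    331.80928705]
[ 23.12801549 -22.78384437  98.88511889  -3.93464208  81.48982701
 -66.21606281]
```

>>> jog_arm:
  rows:
    - [[5,-2,10],[-0.03,-0.02,-0.12]]
    - [[10,-4,20],[-0.05,-0.04,-0.23]]
    - [[18,-6,35],[-0.08,-0.06,-0.34]]
    - [[27,-9.4,56.7],[-0.118,-0.09,-0.46]]
    - [[27,-9.4,56.7],[-0.118,-0.09,-0.46]]
    - [[27,-9.4,56.7],[-0.118,-0.09,-0.46]]
    - [[27,-9.4,56.7],[-0.118,-0.09,-0.46]]

```text
time: 54.65
tool_pos: [491.9, 234.9, 336.7]
tcp_rot: [179.8, 28.9, -153.9]
ft_force: [0.7, 0.2, 0.1]
finger_gap: 49.8
grip_force: 0.0
```

Run:
```python
from h import *
s,p,d=shot("wrist","w26"); print(s['tool_pos'],s['tcp_rot'],s['qd'].round(1))
T=tub(.5); G=R.from_euler('xyz',[180,28.65,-153.07],degrees=True).as_matrix()
for z in(80,): print(delta((T@np.array([144,0,z,1]))[:3],G))
X=cloud("wrist",d,s); Ti=np.linalg.inv(T); Y=X@Ti[:3,:3].T+Ti[:3,3]
H,S,V=cv2.split(cv2.cvtColor(p,cv2.COLOR_BGR2HSV)); m=(S>110)&((H<8)|(H>172))
for st,c,l in comps(m,100): q=Y[l]; q=q[abs(q[:,2]-116)<8]; print(st,len(q),q.mean(0).round(1) if len(q) else None,np.percentile(q,[2,98],axis=0).round(1) if len(q) else None)
print("tilt check lilac/red in tub:",[(st.tolist()) for st,c,l in comps((H>120)&(H<165)&(S>50),100)])
```

```text
[491.93766854 234.87651798 336.69594581] [ 179.82562455   28.94102878 -153.87883614] [ 0.3 -0.  -1.4  0.2 -0.2 -1.1]
([4.8, 2.2, 134.1], [-0.0037, 0.0061, -0.0113])
[277 176  14  42 575] 573 [137.8  -1.1 115.1] [[122.3  -6.2 113.1]
 [153.9   4.1 116.8]]
tilt check lilac/red in tub: [[23, 0, 36, 10, 221]]
```

>>> jog_arm:
  rows:
    - [[5.5,1.2,30],[0,0.006,-0.011]]
    - [[5.5,1.2,65],[0,0.006,-0.011]]
    - [[5.5,1.2,95],[0,0.006,-0.011]]
    - [[5.5,1.2,118],[0,0.006,-0.011]]
    - [[5.5,1.2,130],[0,0.006,-0.011]]
    - [[5.5,1.2,133],[0,0.006,-0.011]]
    - [[5.5,1.2,133],[0,0.006,-0.011]]

```text
time: 55.4
tool_pos: [544.5, 262.7, 217.3]
tcp_rot: [-179.8, 28.6, -153.0]
ft_force: [-0.2, 0.1, -0.1]
finger_gap: 50.2
grip_force: 0.0
```

>>> jog_arm:
  rows:
    - [[0,0,0],[0,0,0]]
    - [[0,0,0],[0,0,0]]
    - [[0,0,0],[0,0,0]]
    - [[0,0,0],[0,0,0]]
    - [[0,0,0],[0,0,0]]
  grip: 0
  force: 80

```text
time: 55.9
tool_pos: [544.5, 262.7, 218.0]
tcp_rot: [-179.8, 28.7, -153.0]
ft_force: [-4.6, -0.3, 6.5]
finger_gap: 11.5
grip_force: 78.1
```

Run:
```python
from h import *
s=r.sense(); print(s['tool_pos'],s['tcp_rot'],s['finger_gap'],s['ft_force'])
M=Rt(s)
for a in np.arange(.05,.28,.025):
    Q=R.from_rotvec(a*UY).as_matrix(); T=HINGE+Q@(s['tool_pos']-HINGE)
    print(round(a,3),(M.T@(T-s['tool_pos'])).round(1).tolist(),R.from_matrix(M.T@Q@M).as_rotvec().round(3).tolist())
Ti=np.linalg.inv(tub(.5)); print((Ti@np.r_[s['tool_pos'],1])[:3])
```

```text
[544.46148163 262.6854781  217.95836466] [-179.78297876   28.6780661  -152.95748546] 11.471857123978523 [-4.59381245 -0.33497483  6.48764912]
0.05 [-3.9, 0.0, 13.4] [-0.0, 0.05, -0.0]
0.075 [-5.6, 0.0, 20.1] [-0.0, 0.075, -0.0]
0.1 [-7.1, 0.1, 27.0] [-0.0, 0.1, -0.0]
0.125 [-8.5, 0.1, 33.8] [-0.0, 0.125, -0.0]
0.15 [-9.7, 0.1, 40.7] [-0.0, 0.15, -0.0]
0.175 [-10.7, 0.1, 47.6] [-0.0, 0.175, -0.0]
0.2 [-11.6, 0.1, 54.5] [-0.0, 0.2, -0.001]
0.225 [-12.2, 0.2, 61.4] [-0.0, 0.225, -0.001]
0.25 [-12.7, 0.2, 68.4] [-0.0, 0.25, -0.001]
0.275 [-13.1, 0.2, 75.3] [-0.0, 0.275, -0.001]
[142.67735955  -0.84036351  80.99012709]
```

Gripped. Lower it along the same arc in two halves, then a slight over-press.

>>> jog_arm:
  rows:
    - [[-2,0,6.7],[0,0.025,0]]
    - [[-3.9,0,13.4],[0,0.05,0]]
    - [[-5.6,0,20.1],[0,0.075,0]]
    - [[-7.1,0,27],[0,0.1,0]]
    - [[-8.5,0,33.8],[0,0.125,0]]
    - [[-9.7,0,40.7],[0,0.15,0]]
    - [[-10.7,0,47.6],[0,0.175,0]]
    - [[-11.6,0,54.5],[0,0.2,0]]
    - [[-12.2,0,61.4],[0,0.225,0]]
    - [[-12.7,0,68.4],[0,0.25,0]]

```text
time: 56.9
tool_pos: [583.8, 282.7, 163.8]
tcp_rot: [-179.8, 14.3, -153.0]
ft_force: [-5.1, -0.1, 7.9]
finger_gap: 10.8
grip_force: 78.6
```

>>> jog_arm:
  rows:
    - [[-2,0,6.7],[0,0.025,0]]
    - [[-3.9,0,13.4],[0,0.05,0]]
    - [[-5.6,0,20.1],[0,0.075,0]]
    - [[-7.1,0,27],[0,0.1,0]]
    - [[-8.5,0,33.8],[0,0.125,0]]
    - [[-9.7,0,40.7],[0,0.15,0]]
    - [[-10.7,0,47.6],[0,0.175,0]]
    - [[-11.6,0,54.5],[0,0.2,0]]
    - [[-12.2,0,61.4],[0,0.225,0]]
    - [[-12.7,0,68.4],[0,0.25,0]]

```text
time: 57.9
tool_pos: [609.6, 295.8, 101.7]
tcp_rot: [-179.8, -0.1, -153.0]
ft_force: [-52.8, -21.1, 77.0]
finger_gap: 11.2
grip_force: 89.4
```

>>> jog_arm:
  rows:
    - [[0,0,2],[0,0,0]]
    - [[0,0,5],[0,0,0]]
    - [[0,0,8],[0,0,0]]
    - [[0,0,8],[0,0,0]]
    - [[0,0,8],[0,0,0]]

```text
time: 58.4
tool_pos: [609.5, 295.7, 101.8]
tcp_rot: [-179.8, 0.1, -153.0]
ft_force: [-39.5, -15.5, 63.0]
finger_gap: 11.4
grip_force: 86.9
```

Run:
```python
from h import *
s=r.sense(); print(s['tool_pos'],s['tcp_rot'],s['ft_force'])
Ti=np.linalg.inv(tub(0)); print((Ti@np.r_[s['tool_pos'],1])[:3])
```

```text
[609.53661225 295.74680346 101.77624305] [-1.79807041e+02  5.81462741e-02 -1.53030763e+02] [-39.45012366 -15.45475767  62.9525092 ]
[142.39932409  -0.83682152  81.77624305]
```

>>> jog_arm:
  rows:
    - [[0,0,-2],[0,0,0]]
    - [[0,0,-4],[0,0,0]]
    - [[0,0,-5],[0,0,0]]
    - [[0,0,-5],[0,0,0]]

```text
time: 58.8
tool_pos: [609.4, 295.7, 102.0]
tcp_rot: [-179.8, 0.0, -153.0]
ft_force: [-22.3, -5.9, 34.3]
finger_gap: 11.0
grip_force: 82.4
```

>>> jog_arm:
  rows:
    - [[0,0,0],[0,0,0]]
    - [[0,0,0],[0,0,0]]
    - [[0,0,0],[0,0,0]]
    - [[0,0,0],[0,0,0]]
    - [[0,0,0],[0,0,0]]
  grip: 60

```text
time: 59.3
tool_pos: [609.2, 294.8, 95.5]
tcp_rot: [-179.8, -0.1, -153.1]
ft_force: [-0.1, -0.0, -0.2]
finger_gap: 60.0
grip_force: 0.0
```

>>> jog_arm:
  rows:
    - [[0,0,-15],[0,0,0]]
    - [[0,0,-50],[0,0,0]]
    - [[0,0,-95],[0,0,0]]
    - [[0,0,-140],[0,0,0]]
    - [[0,0,-185],[0,0,0]]
    - [[30,0,-215],[0,0,0]]
    - [[75,0,-220],[0,0,0]]
    - [[120,0,-220],[0,0,0]]
    - [[120,0,-220],[0,0,0]]
    - [[120,0,-220],[0,0,0]]

```text
time: 60.3
tool_pos: [501.7, 241.3, 317.9]
tcp_rot: [-179.8, 0.0, -153.1]
ft_force: [0.1, 0.5, 0.1]
finger_gap: 59.6
grip_force: 0.0
```

Run:
```python
from h import *
s,p,d=shot("wrist","w27"); print(s['tool_pos'],s['ft_force'],s['qd'].round(1))
X=cloud("wrist",d,s); Ti=np.linalg.inv(tub(0)); Y=X@Ti[:3,:3].T+Ti[:3,3]
H,S,V=cv2.split(cv2.cvtColor(p,cv2.COLOR_BGR2HSV))
m=(d>0)&(abs(Y[...,1])<45)&(abs(Y[...,0])<100)&(abs(Y[...,2])<15); q=Y[m]; A=np.c_[q[:,0],q[:,1],np.ones(len(q))]; print("floor plane",len(q),np.linalg.lstsq(A,q[:,2],rcond=None)[0].round(4))
for st,c,l in comps((S>110)&((H<8)|(H>172)),100): print("red",Y[l].mean(0).round(),np.percentile(Y[l][:,2],98))
# overall check with fixed cams
s,p,d=shot("top","top27"); rollers(p,s,20,"top")
s,p,d=shot("scene","s27"); rollers(p,s,20,"scene")
a=cv2.imread("pics/top0.png").astype(int); b=cv2.imread("pics/top27.png").astype(int)
m=cv2.morphologyEx((abs(a-b).max(2)>45).astype(np.uint8),cv2.MORPH_OPEN,np.ones((3,3)))
for st,c,l in comps(m,30): print("diff",st.tolist())
```

```text
[501.73480819 241.26731618 317.87558396] [0.10327389 0.54343055 0.14645977] [ 0.1  3.2 -3.6  0.1 -0.6  0.1]
floor plane 9572 [0.0006 0.     0.0734]
red [-121. -236.   10.] 12.330106957832152
red [135.  -1. 118.] 117.31890925011088
lil [277, 244, 23, 16, 305] (444.9, -55.0) LxW 64 50 axis 88.6
lil [305, 66, 11, 25, 221] (-305.6, 812.2) LxW 285 50 axis 141.2
lil [7, 156, 32, 43, 624] (-323.3, -783.6) LxW 351 57 axis 1.7
lil [244, 205, 18, 16, 176] (445.9, -50.6) LxW 70 56 axis 94.0
diff [161, 167, 30, 36, 320]
diff [120, 176, 39, 24, 174]
diff [352, 188, 14, 11, 124]
diff [131, 200, 106, 131, 2321]
diff [180, 205, 10, 9, 64]
diff [330, 204, 38, 27, 523]
diff [191, 206, 12, 15, 117]
diff [173, 216, 13, 15, 132]
diff [280, 216, 16, 6, 54]
diff [189, 223, 20, 19, 151]
diff [333, 225, 34, 19, 324]
diff [270, 237, 30, 25, 494]
diff [202, 238, 7, 13, 48]
diff [210, 244, 7, 8, 44]
diff [217, 257, 6, 7, 33]
diff [213, 266, 5, 8, 32]
diff [246, 268, 8, 15, 70]
diff [99, 294, 77, 57, 1724]
diff [260, 300, 11, 13, 57]
diff [172, 318, 4, 10, 33]
diff [5, 330, 262, 90, 6027]
diff [247, 332, 29, 23, 399]
diff [0, 334, 42, 48, 806]
diff [36, 359, 23, 12, 157]
diff [258, 358, 16, 9, 108]
diff [311, 394, 4, 9, 30]
diff [7, 398, 25, 12, 84]
diff [39, 411, 11, 6, 36]
diff [310, 411, 6, 9, 46]
```

Tub is level. The difference picture shows change around the scoop, so I'll check it and the tray from above.

Run:
```python
from h import *
print(delta((560,-200,400),R.from_euler('xyz',[180,0,95],degrees=True).as_matrix()))
for f in("top0","top15","top27"):
    try: d=np.load(f"pics/{f}d.npy")
    except Exception: continue
    X=cloud("top",d); m=(d>0)&(X[...,2]>120)&(X[...,2]<205)&(X[...,0]>480)&(X[...,0]<700)&(X[...,1]>-360)&(X[...,1]<-180)
    print(f,m.sum(),X[m].mean(0).round(1) if m.sum() else None)
    m=(d>0)&(X[...,2]>40)&(X[...,2]<75)&(X[...,0]>440)&(X[...,0]<700)&(X[...,1]>-350)&(X[...,1]<-180); print(X[m].mean(0).round(1),m.sum())
```

```text
([149.7, -419.9, -81.2], [-0.0023, 0.0036, 1.9537])
top0 125 [ 606.2 -273.3  170.3]
[ 580.7 -267.8   56.7] 124
top27 120 [ 562.1 -287.1  169.7]
[ 537.7 -280.1   56.3] 113
```

The scoop has been knocked about 45 mm toward the robot since I set it down. Go and look at it closely.

>>> jog_arm:
  rows:
    - [[40,-40,-40],[0,0,0.15]]
    - [[40,-80,-80],[0,0,0.3]]
    - [[60,-125,-81],[0,0,0.45]]
    - [[75,-170,-81],[0,0,0.6]]
    - [[90,-215,-81],[0,0,0.75]]
    - [[100,-260,-81],[0,0,0.9]]
    - [[115,-305,-81],[0,0,1.05]]
    - [[130,-350,-81],[0,0,1.2]]
    - [[140,-390,-81],[0,0,1.35]]
    - [[150,-420,-81],[0,0,1.5]]

```text
time: 61.45
tool_pos: [560.0, -204.0, 398.4]
tcp_rot: [-179.9, 0.2, 120.5]
ft_force: [-0.1, 0.0, -0.7]
finger_gap: 59.9
grip_force: 0.0
```

>>> jog_arm:
  rows:
    - [[0,0,0],[0,0,0.15]]
    - [[0,0,0],[0,0,0.3]]
    - [[0,0,0],[0,0,0.45]]
    - [[0,0,0],[0,0,0.45]]
    - [[0,0,0],[0,0,0.45]]
    - [[0,0,0],[0,0,0.45]]

```text
time: 62.05
tool_pos: [559.3, -200.6, 398.9]
tcp_rot: [-180.0, 0.2, 95.4]
ft_force: [-0.6, -0.1, -0.2]
finger_gap: 59.9
grip_force: 0.0
```

Run:
```python
from h import *
s,p,d=shot("wrist","w28"); print(s['tool_pos'],s['tcp_rot'],s['qd'].round(1)); rollers(p,s)
X=cloud("wrist",d,s); z=X[...,2]; V=p.max(2); box=(d>0)&(X[...,0]>420)&(X[...,0]<700)&(X[...,1]>-380)&(X[...,1]<-160)
m=box&(z>150)&(z<200)
for st,c,l in comps(m,60):
    q=X[l]; t=q[q[:,2]>q[:,2].max()-6]; print("grip",st.tolist(),q.mean(0).round(1),"top",t.mean(0).round(1),[np.round(k,1) for k in cv2.minAreaRect(t[:,:2].astype(np.float32))])
m=box&(z>55)&(z<75); 
for st,c,l in comps(m,40): q=X[l]; print("backwall",q.mean(0).round(1),[np.round(k,1) for k in cv2.minAreaRect(q[:,:2].astype(np.float32))])
m=box&(z<8)&(V<45); q=X[m]
for st,c,l in comps(m,150): q=X[l]; print("mat",st.tolist(),[np.round(k,1) for k in cv2.minAreaRect(q[:,:2].astype(np.float32))],np.median(q[:,2]))
q=X[m]; print([np.round(k,1) for k in cv2.minAreaRect(q[:,:2].astype(np.float32))])
# earlier view for the mat
```

```text
[ 559.29602019 -200.58770452  398.85667318] [-179.97756457    0.21231389   95.42987845] [-0.  -0.5  0.5 -0.1  0.   1. ]
red [232, 20, 19, 58, 908] (483.0, -39.8) LxW 77 25 axis 96.0
lil [197, 27, 37, 62, 1847] (445.8, -55.8) LxW 84 51 axis 95.4
lil [285, 33, 17, 56, 853] (561.7, -48.7) LxW 76 24 axis 95.6
grip [272, 232, 23, 38, 575] [ 568.4 -289.1  178.9] top [ 570.8 -292.4  189.4] [array([ 571.2, -293.4]), array([33.2, 13.9]), np.float64(70.0)]
backwall [ 548.5 -282.7   64.3] [array([ 551.6, -285.9]), array([102.7,  13.8]), np.float64(69.9)]
mat [240, 153, 91, 92, 3287] [array([ 556.9, -272.6]), array([129.8, 158.5]), np.float64(79.2)] 2.9710357016497255
[array([ 570. , -297.5]), array([173.8, 271.8]), np.float64(79.2)]
```

The scoop's lip now overhangs the mat by about 13 mm. I'll regrip it and put it back on the middle.

Run:
```python
from h import *
Rs=Rz(-20); o=np.array([506.3,-268.9,3.])
M,T=scooptool(Rs,o); print(T)
for b in(110,30,0): print(delta(T-b*M[:,2]+[0,0,1],M))
# displacement rows once gripped (tool frame M)
Rs2=Rz(-12); M2,T2=scooptool(Rs2,[550,-270,3.])
for dz in(18,): print("shift",(M.T@(T2+[0,0,dz]-T)).round(1),R.from_matrix(M.T@M2).as_rotvec().round(3))
print("final",(M.T@(T2-T)).round(1)," lift",(M.T@np.array([0,0,18.])).round(1))
```

```text
[ 564.24208174 -289.98919307  143.71334952]
([-96.0, 11.5, 145.8], [0.1481, 0.037, 0.442])
([-90.6, 0.7, 224.9], [0.1481, 0.037, 0.442])
([-88.6, -3.3, 254.6], [0.1481, 0.037, 0.442])
shift [ 22.5  37.7 -23.9] [ 0.    -0.021 -0.138]
final [22.5 40.4 -6.1]  lift [  0.   -2.7 -17.8]
```

>>> jog_arm:
  rows:
    - [[-30,4,40],[0.05,0.012,0.15]]
    - [[-65,8,75],[0.1,0.025,0.29]]
    - [[-96,11.5,110],[0.148,0.037,0.442]]
    - [[-96,11.5,146],[0.148,0.037,0.442]]
    - [[-94,8,170],[0.148,0.037,0.442]]
    - [[-92,4,200],[0.148,0.037,0.442]]
    - [[-90.6,0.7,225],[0.148,0.037,0.442]]
    - [[-89,-2.5,248],[0.148,0.037,0.442]]
    - [[-88.6,-3.3,254.5],[0.148,0.037,0.442]]
    - [[-88.6,-3.3,254.5],[0.148,0.037,0.442]]

```text
time: 63.1
tool_pos: [563.0, -289.6, 143.8]
tcp_rot: [-171.3, -0.0, 69.9]
ft_force: [0.1, -1.0, -0.2]
finger_gap: 60.0
grip_force: 0.0
```

>>> jog_arm:
  rows:
    - [[0,0,0],[0,0,0]]
    - [[0,0,0],[0,0,0]]
    - [[0,0,0],[0,0,0]]
    - [[0,0,0],[0,0,0]]
    - [[0,0,0],[0,0,0]]
    - [[0,0,0],[0,0,0]]
  grip: 0
  force: 80

```text
time: 63.7
tool_pos: [564.6, -290.4, 146.0]
tcp_rot: [-171.6, 0.0, 69.8]
ft_force: [2.8, -1.1, 5.2]
finger_gap: 13.2
grip_force: 80.0
```

Run:
```python
from h import *
s=r.sense(); print(s['tool_pos'],s['tcp_rot'],s['ft_force'],s['finger_gap'])
```

```text
[ 564.57530506 -290.4276037   146.04273633] [-1.71560236e+02  1.70787799e-02  6.98310232e+01] [ 2.76343923 -1.07737576  5.21259552] 13.205107639209775
```

>>> jog_arm:
  rows:
    - [[0,-1.3,-9],[0,0,0]]
    - [[0,-2.7,-18],[0,0,0]]
    - [[5,6,-19],[0,-0.005,-0.035]]
    - [[11,17,-21],[0,-0.01,-0.07]]
    - [[17,28,-22.5],[0,-0.015,-0.105]]
    - [[22.5,37.7,-24],[0,-0.021,-0.138]]
    - [[22.5,37.7,-24],[0,-0.021,-0.138]]
    - [[22.5,38.6,-18],[0,-0.021,-0.138]]
    - [[22.5,39.5,-12],[0,-0.021,-0.138]]
    - [[22.5,40.3,-7],[0,-0.021,-0.138]]

```text
time: 64.7
tool_pos: [609.8, -283.0, 145.5]
tcp_rot: [-171.4, -0.0, 77.8]
ft_force: [-1.5, 6.0, 20.7]
finger_gap: 13.2
grip_force: 81.7
```

>>> jog_arm:
  rows:
    - [[0,0,0],[0,0,0]]
    - [[0,0,1],[0,0,0]]
    - [[0,0,1],[0,0,0]]

```text
time: 65.0
tool_pos: [609.9, -283.1, 145.7]
tcp_rot: [-171.5, 0.0, 77.8]
ft_force: [1.5, 1.9, 4.6]
finger_gap: 13.1
grip_force: 79.9
```

>>> jog_arm:
  rows:
    - [[0,0,0],[0,0,0]]
    - [[0,0,0],[0,0,0]]
    - [[0,0,0],[0,0,0]]
    - [[0,0,0],[0,0,0]]
    - [[0,0,0],[0,0,0]]
  grip: 60

```text
time: 65.5
tool_pos: [609.6, -283.0, 144.5]
tcp_rot: [-171.4, 0.0, 77.8]
ft_force: [1.2, -0.1, 0.4]
finger_gap: 59.7
grip_force: 0.0
```

>>> jog_arm:
  rows:
    - [[0,0,-15],[0,0,0]]
    - [[0,0,-50],[0,0,0]]
    - [[0,0,-95],[0,0,0]]
    - [[0,0,-140],[0,0,0]]
    - [[0,0,-180],[0,0,0]]
    - [[40,0,-210],[0,0,0]]
    - [[70,0,-240],[0,0,0]]
    - [[80,0,-260],[0,0,0]]
    - [[80,0,-260],[0,0,0]]
    - [[80,0,-260],[0,0,0]]

```text
time: 66.5
tool_pos: [664.7, -213.2, 402.4]
tcp_rot: [-171.5, 0.0, 77.8]
ft_force: [-0.3, -0.3, -0.4]
finger_gap: 59.9
grip_force: 0.0
```

Run:
```python
from h import *
s,p,d=shot("wrist","w29"); print(s['time'],s['tool_pos'],s['tcp_rot'],s['qd'].round(1)); rollers(p,s)
X=cloud("wrist",d,s); z=X[...,2]; V=p.max(2); box=(d>0)&(X[...,0]>420)&(X[...,0]<700)&(X[...,1]>-380)&(X[...,1]<-160)
for st,c,l in comps(box&(z>150)&(z<200),60):
    q=X[l]; t=q[q[:,2]>q[:,2].max()-6]; print("grip top",t.mean(0).round(1),[np.round(k,1) for k in cv2.minAreaRect(t[:,:2].astype(np.float32))])
for st,c,l in comps(box&(z<8)&(V<45),150): q=X[l]; print("mat",[np.round(k,1) for k in cv2.minAreaRect(q[:,:2].astype(np.float32))])
s,p,d=shot("top","top29"); X=cloud("top",d); print("top cam:"); rollers(p,s,20,"top")
a=np.load("pics/top0d.npy"); m=(abs(a-d)>18)&(a>0)&(d>0); m=cv2.morphologyEx(m.astype(np.uint8),cv2.MORPH_OPEN,np.ones((3,3)))
for st,c,l in comps(m,40): print("depth diff",st.tolist())
```

```text
66.5 [ 664.71423638 -213.19633685  402.36484778] [-1.71501480e+02  3.94995789e-02  7.78379148e+01] [-1.2  0.9  3.1 -0.1 -0.5 -0. ]
red [172, 54, 28, 49, 762] (484.8, -39.1) LxW 76 27 axis 95.1
lil [220, 46, 26, 52, 786] (562.7, -48.7) LxW 77 24 axis 92.5
lil [146, 70, 44, 49, 1432] (448.3, -56.2) LxW 82 54 axis 92.5
grip top [ 616.  -284.3  189.4] [array([ 616. , -284.9]), array([32.4, 13.6]), np.float64(77.5)]
mat [array([ 556.3, -271.3]), array([128.8, 159.2]), np.float64(79.1)]
top cam:
depth diff [0, 48, 417, 372, 35094]
depth diff [280, 215, 11, 6, 49]
depth diff [188, 216, 13, 7, 50]
depth diff [190, 234, 16, 6, 66]
depth diff [272, 239, 11, 6, 49]
depth diff [204, 244, 10, 10, 59]
depth diff [202, 258, 17, 10, 87]
depth diff [262, 369, 46, 28, 692]
depth diff [302, 396, 14, 24, 263]
```

```bash
python3 -c "
from bench import r
print(r.hand_in())"
```

```text
the job is handed in; nothing more can be done
None
```

The job is handed in at about 67 s: all four rollers are in the tray, one was checked on the gauge, the tub is level, and the scoop, which got knocked, is back on its mat; I viewed 18 pictures, over the limit of 14.

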